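Index the part on the dividing fixture to its next station

TASK

Bring the part on the indexing fixture round to its next station: lift the T-handled index plunger, give it a quarter turn so that it stays up by itself, and turn the table clockwise, by the aluminium part, clear of the first bush. Then turn the T-handle back so that the spring lets the pin ride on the index plate, and go on turning the table gently until the pin drops fully home in the next bush. Do not force the plate against the pin, and leave the other things on the desk alone.

Things in the scene. Friction and masses are not known exactly. Their poses are not given: they have to be found in the camera images.
- fixture: The indexing fixture, screwed to the desk: a round grey cast base 176 mm across and 24 mm high with a turning table on it, and on its front edge a grey bracket (114 mm from the table axis to its outer face) that holds the index plunger. Origin on the table's vertical axis at desk level, z up. The plunger's vertical axis is 70 mm from it, on the -x side. Nothing on it is higher than 110 mm.
- table_angle (a joint): Angle of the turning table, rad: 0 at the first station, growing as the table turns clockwise seen from above. It turns with a steady drag of about 0.15 N m, 0.1 more while the pin rides on the plate and a further 0.4 for a moment where it meets the edge of the station plate. With the pin in a bush it is locked with about 1.2 degrees of play either way.
- table: The turning table: faceplate with the part on it and, below, the steel index plate, a disc 161 mm across, top face 34 mm above the desk. Origin on the table axis at desk level; at table angle 0 its axes are the fixture's. Bored bushes 11 mm wide at 70 mm radius take the pin. Besides the first and the next one, two later bushes 150 and 245 degrees round from the first are not wanted.
- first_bush (a point): Mouth of the bush that holds the pin at the start. The next bush to come round clockwise sits in a darker arc-shaped plate on the index plate (80 degrees long, 0.6 mm proud, two flush screws) that is re-set for each part: it comes after 48 to 82 degrees of turning, and its exact place is found only by the pin dropping into it.
- plunger: The index plunger with its steel pin, 8 mm thick, bevelled nose down. Origin on the plunger axis, at desk level when the pin is fully home; the nose is then 26 mm above this origin, 8 mm below the top of the index plate. Riding on the plate between bushes it stands 8 to 9 mm higher. As it drops its bevel draws the table on a little. A fine fit: keep its side load under 12 N (0.8 N m on the table).
- plunger_height (a joint): Height of the plunger above fully home, m: 0 home in a bush, 0.008 to 0.009 riding on the plate, 0.0105 parked on the collar, 0.014 at its upper stop. A spring pushes it down with about 4 N at home and 6 N at the top.
- handle_angle (a joint): Angle of the T-handle about the plunger axis, rad, counter-clockwise from above, up to 1.65 either way. Near 0 (bar pointing at the table axis) it is kept within about 0.13 by the collar until lifted over 10.5 mm; turned 1.57 either way and let go, it stays up on the collar. Turned back to 0 and let go, the plunger springs down until the pin meets the plate or a bush.
- collar (a point): Centre of the top of the slotted steel collar on the bracket, on the plunger axis, 68.5 mm above the desk. The collar is 24 mm square; its slot, 10.5 mm deep, points at the table axis and takes the cross pin below the T-handle. Only a thin stem, 6 mm long at home and 16 mm parked, stands between collar and handle bar.
- handle_grip (a point): Middle of the black T-handle bar, 34 mm long, 12 mm thick, 20 mm high (10 mm above and below this point). x points along the bar, z up. 84.5 mm above the desk when home. Grip it across its 12 mm with the fingertips just below the bar, above the collar.
- part_grip (a point): Point on the table axis in the aluminium part bolted to the faceplate, 74 mm above the desk. The part: upright block 40 x 28 mm, top 94 mm and faceplate 44 mm above the desk, on a foot 74 x 28 x 9 mm. Grip it across its flat sides 28 mm apart to turn the table. Axes turn with the table: the 28 mm direction lies 2.147 rad counter-clockwise from x, the 40 mm one 0.576 rad.
- micrometer: outside micrometer with a curved frame, 162 x 57 x 18 mm, lying flat; origin at the middle of its underside; a bystander
- caliper: digital caliper, 245 x 78 x 15 mm, lying flat; origin at the middle of its underside; a bystander
- plug_gauge: steel plug gauge, 110 mm long, 18 mm thick, lying flat; origin at the middle of its underside; a bystander
- hex_key: bent black hexagon key, 74 x 26 x 5 mm; origin at the middle of its underside; a bystander
- clamp: small black C-shaped stage clamp with a thumb screw, 28 x 16 x 34 mm, standing; origin at the middle of its underside; a bystander
- oil_bottle: small white oiler bottle, 27 mm across, 66 mm high, standing; origin at the middle of its underside; a bystander
- gauge_block: steel gauge block, 30 x 9 mm, 30 mm high, standing; origin at the middle of its underside; a bystander

How it is judged:
On the way, in this order (a step that is already met when the one before it is completed fails the run):
1. the plunger is lifted, turned and stays up by itself, not held (value of joint plunger_height above 0.0095 m and contact force between the fingers and plunger below 0.5 N and (value of joint handle_angle above 1 rad or value of joint handle_angle below -1 rad) and distance between the grasp point and handle_grip above 0.03 m), for 0.2 s.
2. the table is turned clockwise off its first station with the plunger parked (value of joint plunger_height above 0.0095 m and value of joint table_angle above 0.15 rad), for 0.1 s.
3. the pin is fully home in the next bush, the T-handle turned back (value of joint plunger_height below 0.0015 m and value of joint table_angle between 0.8 and 1.47 rad and value of joint handle_angle between -0.25 and 0.25 rad), for 0.2 s.
At the end, for the whole second after the job is handed in: The pin is fully home (within 1.5 mm) in the bush of the station plate, the table 0.80 to 1.47 rad clockwise of its start and at rest, the T-handle back within 0.25 rad of its locked direction, and the robot clear of everything (all of step 3 and velocity of joint table_angle between -0.05 and 0.05 rad/s); the robot touches nothing.
It fails at once if the index plate is forced against the pin with more than 12 N (contact force between plunger and table above 12 N).
It fails at once if a loose thing on the desk is moved by more than 20 mm (distance of any of micrometer, caliper, plug_gauge, hex_key, clamp, oil_bottle, gauge_block from where it was at the start of the episode above 0.02 m).
It also fails if it takes over 72 s, if anything falls off the work surface, if the arm or the gripper's body presses on something with over 40 N, if the wrist force passes 120 N, or if a joint passes its speed limit or range.

ROBOT

A 6-joint arm with a two-finger parallel gripper is mounted at the origin on a cart in front of the work surface, level with it; the furniture and walls round the work are solid. World frame = base frame: x ahead of the robot, y to its left, z up, the work surface at z = 0. Lengths are in m, angles in rad, forces in N, time in s.
With the tool pointing down it reaches from about 0.25 to 0.775 m from the base axis. Payload 4 kg.
Tool frame: the origin (TCP) lies between the finger pads; the fingertips stand 19 mm ahead of it and the grasp point (between the pads) is the TCP; z points along the fingers, x is the direction in which the jaws open and shut, and the axes are right-handed (so a half turn about z gives the same grasp; the last joint's range is limited). The gripper opens to 94 mm and grips with 3 to 60 N. Pads are 16 mm wide; open, the fingers measure 119 mm over their backs; the gripper's body (75 mm by 177 mm) begins 78 mm behind the grasp point.
Start: joints at [-1.393, 0.087, 1.371, -0, 1.684, -0.103], TCP at [0.152, -0.528, 0.225] pointing down, gripper open.
Joint ranges: [-3.1, 3.1], [-0.76, 2.03], [0.27, 2.55], [-1.08, 4.22], [0.17, 2.65], [-2.57, 2.57]. Speed limits (rad/s): [2.79, 2.79, 3.14, 3.14, 3.14, 3.14].

INTERFACE

Orientations are given as a unit quaternion [x, y, z, w].
In Python, from plant import env gives the robot as it stands. The module is installed in compiled form; this text tells all that it offers.
- The arm moves only by the tool drive_tool, never from a script. Its argument "targets" is one flat list of numbers, 6 for each row, row after row: the shift along the world's x, y, z as a fraction of full scale, then the turn, a rotation vector about the world's x, y, z as a fraction of full scale. A call has 1 to 20 rows; each row is the pose to reach, as a shift and turn from the pose measured when the call began, turning the shorter way round; what a row does not reach only later rows make up. Full scale, the value 1, is 0.15 m for a shift and 2 pi rad for a turn. A row lasts 1/10 s, in which the tool goes at most 50 mm and 8.59 degrees, less where a joint would pass 70% of its speed; a pose out of reach is approached as far as the arm can. A call with a number of a shift or a turn outside -1 to 1 is refused whole. A call with a gripper value outside its range is refused whole. "fingers" is the closure, from 0 (fully open) to 1 (shut), set as the call begins (left out, the last holds). The fingers move at their own pace and stop on an object; "force" is the grip in N (left out, the last holds). Time passes only in rows, so rows that repeat a pose let the fingers close. It gives the time, the measured TCP pose, the force and the opening at its end, in the units of the state.
- env.observe(): the state, without advancing time (a new reading comes with each control period).
- env.grab_frame(name): name is "scene" or "top" or "wrist"; returns the picture (480x640x3 uint8, red, green, blue); there is no depth.
- env.calibration(name): a dict with "camera_matrix" (3x3 intrinsics, pixels), "dist_coeffs" ([k1, k2, p1, p2, k3] as OpenCV has them; the pictures are not rectified), "extrinsics" (4x4, takes a point from world to camera coordinates). Camera axes: x right, y down, z forward; pixel columns grow to the right and rows downward; lengths in m; the calibration is good to about 2 mm. A picture is of the moment at which its call begins: read the wrist's pose just before it. calibration takes no time and is no camera call; for the wrist camera it gives the pose at the moment of the call.
- env.close_job(): hands the job in, once; it reports no verdict.
The state is a dict: "clock": time; "joints": joint angles; "qvel": joint speeds; "tau": joint torques, N m; "tcp_pos": TCP position; "tool_rot": TCP orientation; "contact_force": force on the tool from outside, world axes, zero at the start; "ft_torque": the same for the moment, N m; "width": finger opening in m.
Only numpy, scipy, OpenCV 4.12 (cv2) and the standard library are available. Lean on these libraries where they do the work, as an engineer would, in place of code of your own. Each camera call takes 0.05 s, during which the arm holds its last target.

## Working session

There is one attempt and no reset: what is moved stays moved. The work goes in short steps, Python scripts to look and compute and a tool call to move; the robot and the scene stay as the last step left them, time stands still between calls to the robot, and variables do not carry over. Pictures are saved under pics/ and viewed, and the job is handed in when it is done.

Besides the shell and the picture viewer there is one more tool, called after ">>>" by a JSON object that holds its "method" and its "body". drive_tool: Moves the arm, as the interface text tells. Its arguments: {"type":"object","properties":{"targets":{"type":"array","items":{"type":"number"}},"fingers":{"type":"number"},"force":{"type":"number"}},"required":["targets"]}

```bash
mkdir -p pics; python3 - <<'E'
from plant import env
import cv2,numpy as np
print(env.observe())
for n in ["scene","top"]:
    f=env.grab_frame(n); cv2.imwrite(f"pics/{n}0.png",f[:,:,::-1])
    c=env.calibration(n); print(n,c)
E
```

```text
{'clock': 0.0, 'joints': array([-1.39310710e+00,  8.79366855e-02,  1.37223391e+00, -1.06360142e-05,
        1.68362541e+00, -1.03096321e-01]), 'qvel': array([ 0.00069959,  0.00032676, -0.00072034, -0.00031539, -0.00060543,
        0.00054579]), 'tau': array([ 8.79173185e-04, -3.40182388e+01, -3.02424753e+01,  7.17527093e-02,
        3.31064360e-02, -1.68448082e-04]), 'tcp_pos': array([ 0.15231367, -0.52795459,  0.22332449]), 'tool_rot': array([ 7.99095685e-01, -6.01202854e-01, -8.11104895e-04, -7.45541467e-04]), 'contact_force': array([-0.66697534,  0.53346488,  0.17617529]), 'ft_torque': array([-0.01933158, -0.04823617,  0.011684  ]), 'width': 0.09401075745831988}
scene {'camera_matrix': array([[578.3433856 ,   0.        , 313.38451539],
       [  0.        , 578.3433856 , 234.20872476],
       [  0.        ,   0.        ,   1.        ]]), 'dist_coeffs': array([0.05470238, 0.        , 0.        , 0.        , 0.        ]), 'extrinsics': array([[-0.8403243 , -0.54154054,  0.02426749,  0.46414113],
       [-0.24619559,  0.34137955, -0.90710955,  0.20973622],
       [ 0.48295217, -0.76824074, -0.42019443,  0.84577186],
       [ 0.        ,  0.        ,  0.        ,  1.        ]])}
top {'camera_matrix': array([[520.09393829,   0.        , 324.5866626 ],
       [  0.        , 520.09393829, 239.74438377],
       [  0.        ,   0.        ,   1.        ]]), 'dist_coeffs': array([-0.14815195,  0.        ,  0.        ,  0.        ,  0.        ]), 'extrinsics': array([[ 0.01730047, -0.99984829,  0.00202183,  0.00621167],
       [-0.9795279 , -0.01735442, -0.20055902,  0.59667207],
       [ 0.20056368,  0.00148933, -0.97967953,  1.15218676],
       [ 0.        ,  0.        ,  0.        ,  1.        ]])}
```

View pics/scene0.png

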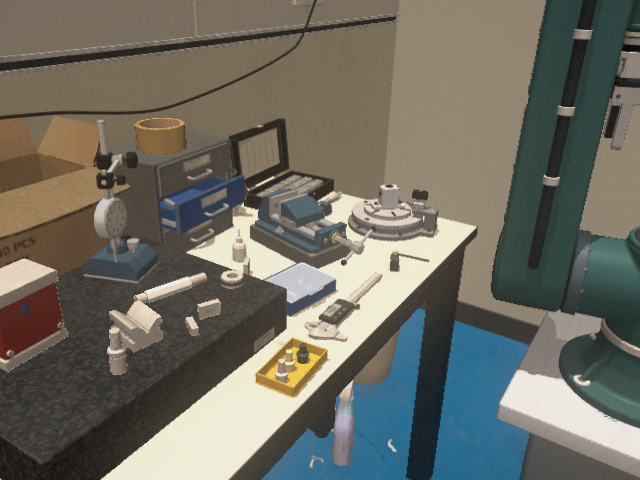

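View pics/top0.png

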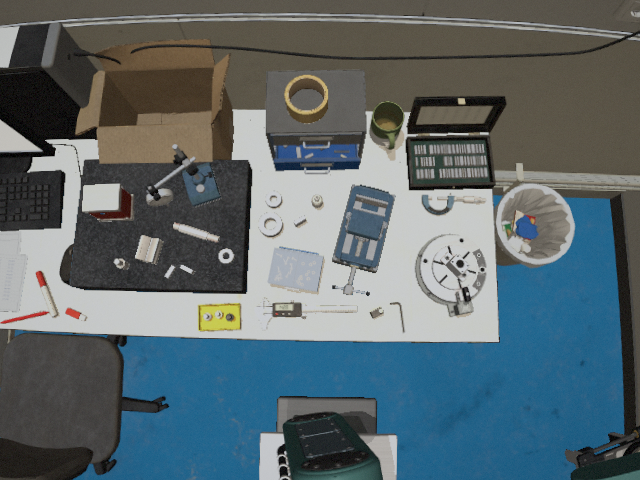

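The fixture is at about (452,268) in the top view, with the T-handle near (463,295). I'll zoom in and project its coordinates.

```bash
cat > h.py <<'E'
import cv2,numpy as np
from plant import env
from scipy.spatial.transform import Rotation as R
def proj(c,P):
    E=c["extrinsics"]; r,_=cv2.Rodrigues(E[:3,:3])
    return cv2.projectPoints(np.asarray(P,float).reshape(-1,1,3),r,E[:3,3],c["camera_matrix"],c["dist_coeffs"])[0].reshape(-1,2)
def back(c,uv,z):
    E=c["extrinsics"]; n=cv2.undistortPoints(np.asarray(uv,float).reshape(-1,1,2),c["camera_matrix"],c["dist_coeffs"]).reshape(-1,2)
    d=np.c_[n,np.ones(len(n))]@E[:3,:3]; o=-E[:3,:3].T@E[:3,3]
    return o+d*((z-o[2])/d[:,2])[:,None]
def crop(src,x0,y0,x1,y1,k,dst):
    f=cv2.imread(src)[y0:y1,x0:x1]; cv2.imwrite(dst,cv2.resize(f,None,fx=k,fy=k,interpolation=cv2.INTER_CUBIC))
E
python3 - <<'E'
from h import *
crop("pics/top0.png",400,220,500,320,6,"pics/top0c.png")
crop("pics/scene0.png",335,170,450,250,6,"pics/scene0c.png")
c=env.calibration("top")
print(back(c,[[452,268],[463,295]],0.044))
E
```

```text
[[ 0.53707633 -0.28530066  0.044     ]
 [ 0.47343319 -0.30991048  0.044     ]]
```

View pics/top0c.png

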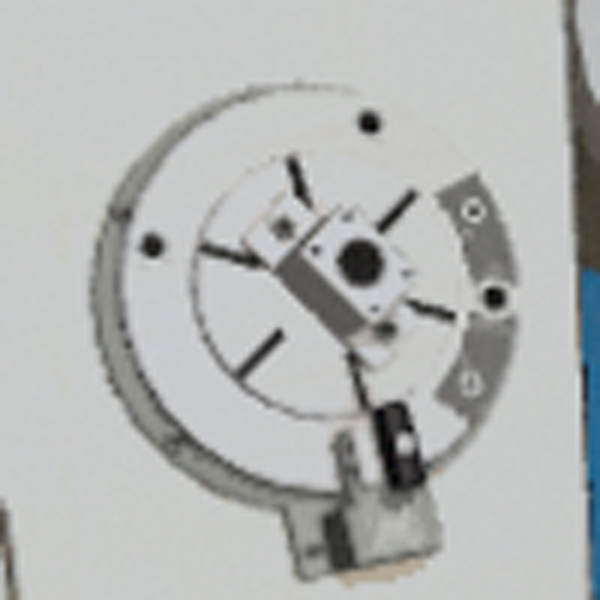

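View pics/scene0c.png

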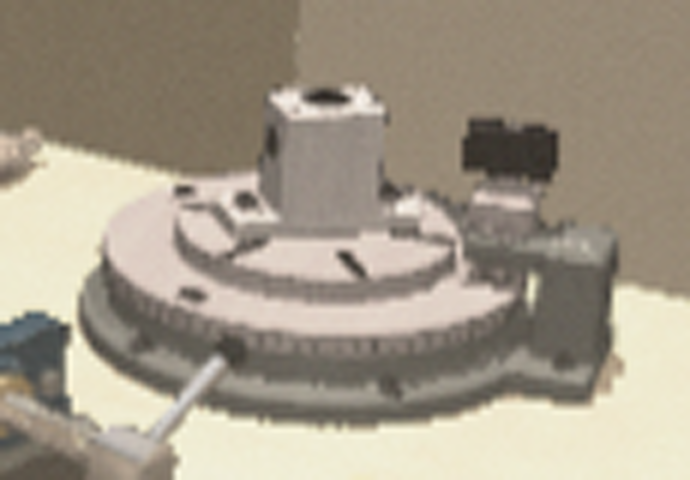

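```bash
python3 - <<'E'
from h import *
from scipy.optimize import least_squares
c=env.calibration("top")
px=np.array([[369,122],[152,245],[494,297],[360,262],[400,445]])
px=np.array([400,220])+(px+.5)/6-.5
def pts(p):
    x,y,w,t=p
    L=[]
    for a in [np.radians(150),np.radians(245),t]:
        L.append([.07*np.cos(np.pi+a),.07*np.sin(np.pi+a),.034])
    L.append([0,0,.094]);L.append([-.07,0,.0945])
    # which bush is which: try
    L=np.array(L); r=R.from_euler('z',w).as_matrix()
    return L@r.T+[x,y,0]
for order in [(0,1),(1,0)]:
    q=px.copy(); q[[0,1]]=q[list(order)]
    s=least_squares(lambda p:(proj(c,pts(p))-q).ravel(),[.53,-.28,0,1.1])
    print(order,s.x,np.degrees(s.x[2:]),s.cost); print((s.fun.reshape(-1,2)).round(2))
x=s.x
E
```

```text
(0, 1) [ 0.54024369 -0.29045368  0.20334252  1.32009821] [11.65066829 75.63605614] 0.17725347487087453
[[ 0.14  0.25]
 [-0.2  -0.2 ]
 [-0.17 -0.  ]
 [-0.1   0.14]
 [ 0.32 -0.18]]
(1, 0) [ 0.54080715 -0.29087976  0.20036738  1.31503874] [11.48020515 75.3461696 ] 1731.0449537892869
[[ 3.655e+01 -2.045e+01]
 [-3.617e+01  1.998e+01]
 [-1.000e-02 -0.000e+00]
 [ 7.000e-02 -1.000e-01]
 [ 4.100e-01 -4.100e-01]]
```

>>> {"method": "drive_tool", "body": {"targets": [0.33,0.25,0,0,0,0,0.67,0.5,0,0,0,0,0.99,0.72,0,0,0,-0.006,0.99,0.72,0,0,0,-0.012], "fingers": 0.5, "force": 10}}

```text
clock: 0.5
tcp_pos: [0.3027, -0.4178, 0.2229]
tool_rot: [0.776, -0.631, -0.001, -0.001]
contact_force: [-0.0, -0.5, 0.1]
width: 0.0653
```

>>> {"method": "drive_tool", "body": {"targets": [0.33,0.23,0,0,0,0,0.67,0.46,-0.1,0,0,0,0.9,0.67,-0.15,0,0,0,0.9,0.67,-0.15,0,0,0]}}

```text
clock: 0.9
tcp_pos: [0.4397, -0.3141, 0.1988]
tool_rot: [0.777, -0.629, -0.002, -0.002]
contact_force: [0.7, 0.1, 0.4]
width: 0.0469
```

```bash
cat >> h.py <<'E'
def st():
    o=env.observe(); r=R.from_quat(o["tool_rot"]).as_matrix()
    print("t %.2f"%o["clock"],"p",o["tcp_pos"].round(4),"yaw %.4f"%np.arctan2(r[1,0],r[0,0]),"z",r[:,2].round(4),"F",o["contact_force"].round(2),"T",o["ft_torque"].round(3),"w %.4f"%o["width"],"j",o["joints"].round(3))
    return o
E
python3 - <<'E'
from h import *
st()
f=env.grab_frame("wrist"); cv2.imwrite("pics/w1.png",f[:,:,::-1])
E
```

```text
t 0.90 p [ 0.4397 -0.3141  0.1988] yaw -1.3617 z [-0.001  0.006 -1.   ] F [0.7  0.11 0.4 ] T [ 0.008 -0.019  0.009] w 0.0469 j [-0.728  0.075  1.434  0.004  1.637  0.634]
```

View pics/w1.png

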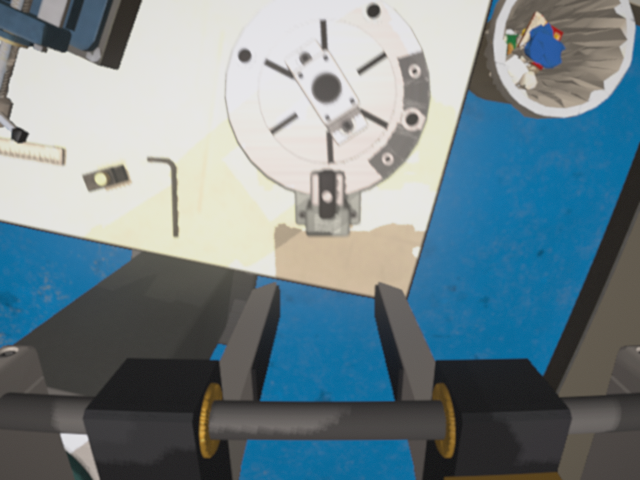

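```bash
python3 - <<'E'
from h import *
crop("pics/w1.png",220,0,440,240,2.5,"pics/w1c.png")
crop("pics/w1.png",285,150,365,240,7,"pics/w1d.png")
st()
E
```

```text
t 0.95 p [ 0.441  -0.3125  0.1982] yaw -1.3595 z [-2.0e-04  8.1e-03 -1.0e+00] F [1.22 0.32 0.12] T [-0.031 -0.013  0.024] w 0.0473 j [-0.725  0.076  1.434  0.006  1.636  0.635]
```

View pics/w1c.png

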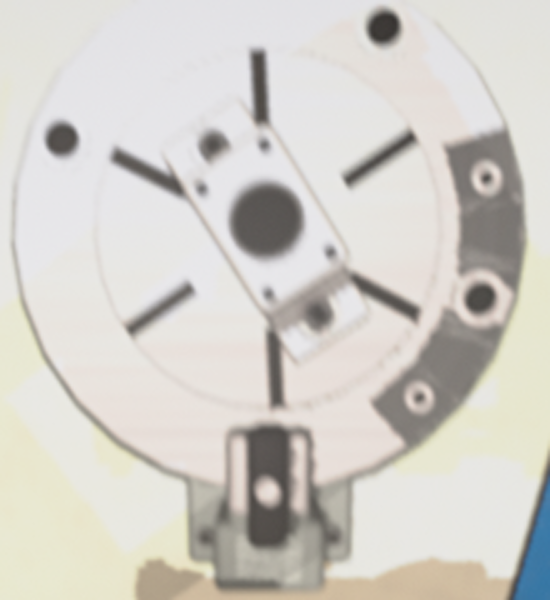

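View pics/w1d.png

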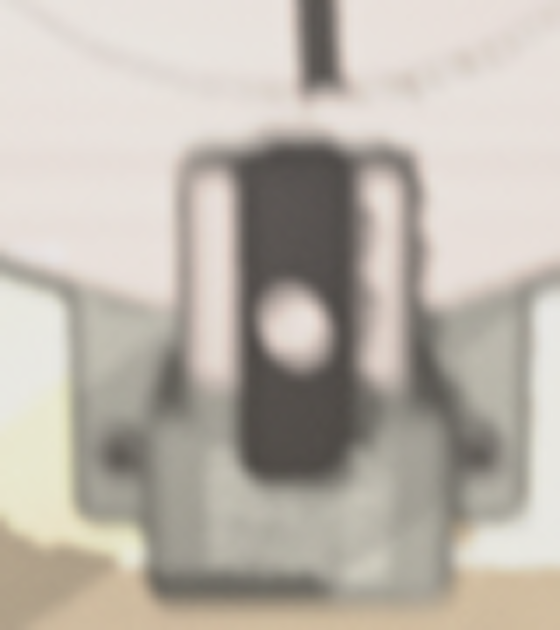

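>>> {"method": "drive_tool", "body": {"targets": [0.0,0.0,0,0,0,0,0,0,0,0,0,0,0,0,0,0,0,0]}}

```text
clock: 1.25
tcp_pos: [0.4402, -0.3134, 0.1982]
tool_rot: [0.777, -0.629, -0.003, -0.003]
contact_force: [-0.8, 1.0, 0.1]
width: 0.0472
```

```bash
python3 - <<'E'
from h import *
st()
c=env.calibration("wrist");np.save("cw.npy",c,allow_pickle=True)
f=env.grab_frame("wrist"); cv2.imwrite("pics/w2.png",f[:,:,::-1])
st(); c2=env.calibration("wrist"); print(np.abs(c2["extrinsics"]-c["extrinsics"]).max(), c["camera_matrix"][0,0],c["dist_coeffs"])
crop("pics/w2.png",220,0,440,240,2.5,"pics/w2c.png")
E
```

```text
t 1.25 p [ 0.4402 -0.3134  0.1982] yaw -1.3610 z [-6.0e-04  7.7e-03 -1.0e+00] F [-0.85  0.97  0.07] T [ 0.017  0.009 -0.01 ] w 0.0472 j [-0.727  0.076  1.435  0.005  1.637  0.634]
t 1.30 p [ 0.4402 -0.3135  0.1984] yaw -1.3614 z [-1.0e-04  7.6e-03 -1.0e+00] F [-0.27 -0.5   0.67] T [0.017 0.011 0.022] w 0.0470 j [-0.727  0.076  1.434  0.006  1.636  0.635]
0.00040140208171141056 392.7501075149277 [-0.07108849  0.          0.          0.          0.        ]
```

View pics/w2c.png

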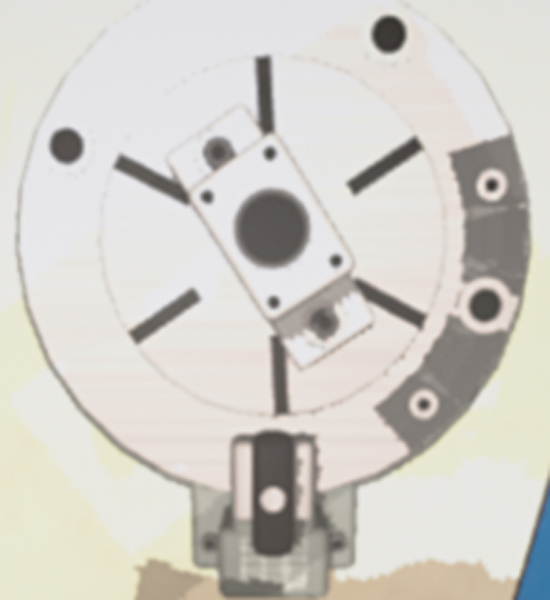

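```bash
python3 - <<'E'
from h import *
from scipy.optimize import least_squares
c=np.load("cw.npy",allow_pickle=True).item()
px=np.array([[389,34],[67,145],[485,305],[272,228],[272.5,494]])
px=np.array([220,0])+(px+.5)/2.5-.5
def pts(p):
    x,y,w,t=p
    L=[[.07*np.cos(np.pi+a),.07*np.sin(np.pi+a),.034] for a in [np.radians(150),np.radians(245),t]]+[[0,0,.094],[-.07,0,.0945]]
    return np.array(L)@R.from_euler('z',w).as_matrix().T+[x,y,0]
s=least_squares(lambda p:(proj(c,pts(p))-px).ravel(),[.54,-.29,.2,1.3])
print(s.x,np.degrees(s.x[2:]),s.cost); print(s.fun.reshape(-1,2).round(2)); print(pts(s.x)[4])
b=back(c,(np.array([[274,432],[271,556]])+.5)/2.5-.5+[220,0],.0945);print(b,np.arctan2(*(b[0]-b[1])[[1,0]]))
print(back(c,px[3:4],.094),back(c,px[4:5],.0945))
E
```

```text
[ 0.54261702 -0.29224563  0.21395088  1.29573941] [12.25848263 74.24039972] 1.0990551458393247
[[-0.04 -0.36]
 [ 0.17 -0.3 ]
 [-0.4  -0.13]
 [ 0.11 -0.45]
 [ 0.11  1.24]]
[ 0.47421305 -0.30710819  0.0945    ]
[[ 0.49158868 -0.30370147  0.0945    ]
 [ 0.45791076 -0.31011597  0.0945    ]] 0.1882119112333889
[[ 0.54233301 -0.29223641  0.094     ]] [[ 0.47503662 -0.30685393  0.0945    ]]
```

>>> {"method": "drive_tool", "body": {"targets": [0.15,0.03,-0.1,-0.0012,0,0,0.225,0.046,-0.3,-0.0012,0,0,0.225,0.046,-0.422,-0.0012,0,0,0.225,0.046,-0.422,-0.0012,0,0,0.225,0.046,-0.422,-0.0012,0,0], "fingers": 0.62}}

```text
clock: 1.8
tcp_pos: [0.4734, -0.3074, 0.1356]
tool_rot: [0.777, -0.63, -0.0, 0.0]
contact_force: [-0.1, 0.4, -0.3]
width: 0.0357
```

```bash
python3 - <<'E'
from h import *
st()
c=env.calibration("wrist");np.save("cw3.npy",c,allow_pickle=True)
f=env.grab_frame("wrist"); cv2.imwrite("pics/w3.png",f[:,:,::-1])
E
```

```text
t 1.80 p [ 0.4734 -0.3074  0.1356] yaw -1.3629 z [-2.e-04 -2.e-04 -1.e+00] F [-0.1   0.42 -0.27] T [-0.017 -0.008  0.048] w 0.0357 j [-0.676  0.153  1.475 -0.     1.514  0.687]
```

View pics/w3.png

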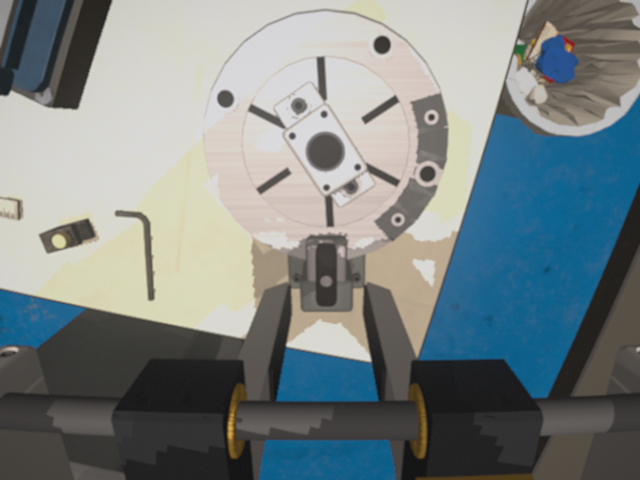

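```bash
python3 - <<'E'
from h import *
crop("pics/w3.png",260,215,400,315,5.5,"pics/w3c.png")
E
```

```text
(no output)
```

View pics/w3c.png

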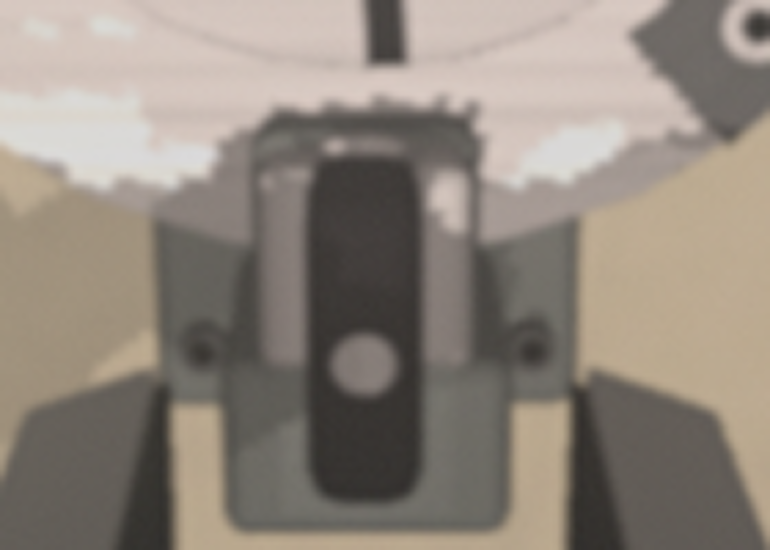

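```bash
python3 - <<'E'
from h import *
c=np.load("cw3.npy",allow_pickle=True).item()
f=lambda a:(np.array(a)+.5)/5.5-.5+[260,215]
E=c["extrinsics"];print("cam",-E[:3,:3].T@E[:3,3])
print(back(c,f([[365,365]]),.0955), back(c,f([[372,385]]),.1166))
b=back(c,f([[364,155],[364,500]]),.0945);print(b,b.mean(0),np.linalg.norm(b[0]-b[1]))
b=back(c,f([[308,330],[420,330]]),.0945);print(b.mean(0),np.linalg.norm(b[0]-b[1]))
print(back(c,f([[258,250],[472,250]]),.0685).mean(0))
# tcp-projected
for z in (.0945,.1166): print(z,(proj(c,[[.4734,-.3074,z]])-[260,215]+.5)*5.5)
E
```

```text
cam [ 0.55642526 -0.2904019   0.29645573]
[[ 0.47387861 -0.3073373   0.0955    ]] [[ 0.48077085 -0.30657928  0.1166    ]]
[[ 0.49515486 -0.30273789  0.0945    ]
 [ 0.45873156 -0.31043042  0.0945    ]] [ 0.47694321 -0.30658416  0.0945    ] 0.037226766605163594
[ 0.47715959 -0.30653862  0.0945    ] 0.0112446884365287
[ 0.47639205 -0.30673703  0.0685    ]
0.0945 [[365.15187105 366.06752205]]
0.1166 [[364.51391798 460.1430052 ]]
```

>>> {"method": "drive_tool", "body": {"targets": [0.002,0,-0.1,0,0,0,0.003,0,-0.2,0,0,0,0.003,0,-0.27,0,0,0,0.003,0,-0.298,0,0,0,0.003,0,-0.298,0,0,0,0.003,0,-0.298,0,0,0]}}

```text
clock: 2.45
tcp_pos: [0.4746, -0.3078, 0.092]
tool_rot: [0.777, -0.63, 0.001, 0.0]
contact_force: [0.2, 0.1, 0.8]
width: 0.0357
```

```bash
python3 - <<'E'
from h import *
st()
f=env.grab_frame("wrist"); cv2.imwrite("pics/w4.png",f[:,:,::-1]); crop("pics/w4.png",240,230,420,370,4.4,"pics/w4c.png")
E
```

```text
t 2.45 p [ 0.4746 -0.3078  0.092 ] yaw -1.3626 z [ 0.0016 -0.0016 -1.    ] F [0.16 0.14 0.81] T [-0.009  0.011  0.011] w 0.0357 j [-0.675  0.183  1.53  -0.     1.426  0.687]
```

View pics/w4c.png

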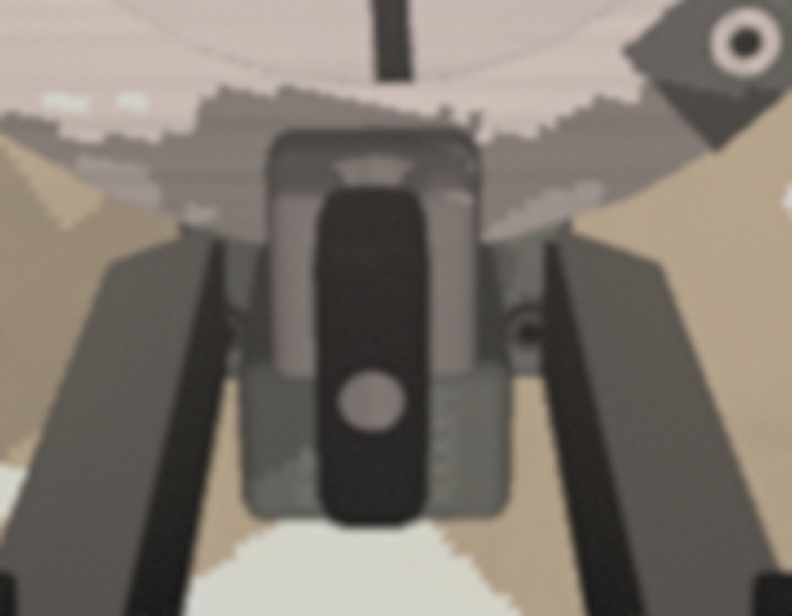

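>>> {"method": "drive_tool", "body": {"targets": [0,0,0,0,0,0,0,0,0,0,0,0,0,0,0,0,0,0,0,0,0,0,0,0], "fingers": 0.85, "force": 5}}

```text
clock: 2.9
tcp_pos: [0.4748, -0.3076, 0.0926]
tool_rot: [0.777, -0.63, 0.001, -0.0]
contact_force: [-1.0, 0.9, 0.8]
width: 0.0142
```

```bash
python3 - <<'E'
from h import *
st()
c=env.calibration("wrist")
f=env.grab_frame("wrist"); cv2.imwrite("pics/w5.png",f[:,:,::-1]); crop("pics/w5.png",240,230,420,370,4.4,"pics/w5c.png")
E
```

```text
t 2.90 p [ 0.4748 -0.3076  0.0926] yaw -1.3625 z [ 0.0024 -0.0015 -1.    ] F [-1.    0.9   0.84] T [0.239 0.04  0.021] w 0.0142 j [-0.675  0.182  1.53   0.     1.427  0.687]
```

View pics/w5c.png

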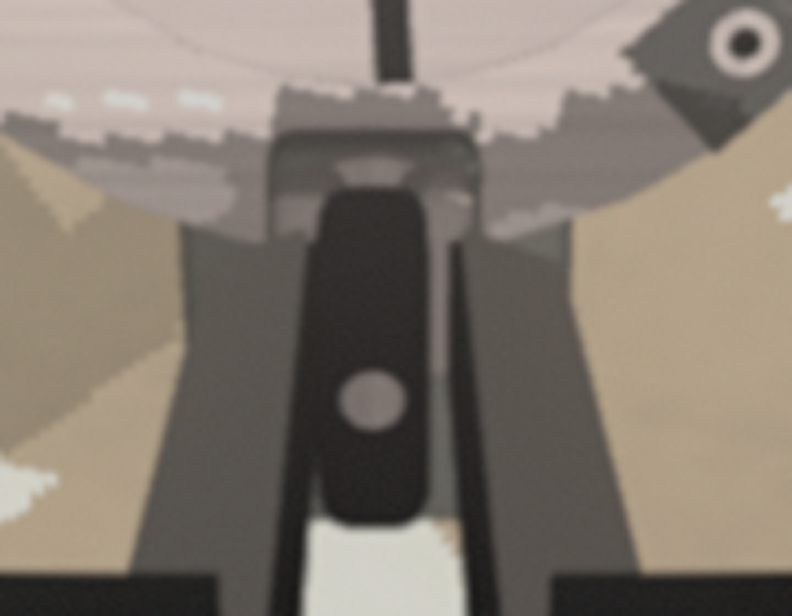

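>>> {"method": "drive_tool", "body": {"targets": [-0.0014,0.0065,-0.008,0,0,0,-0.0014,0.0065,-0.008,0,0,0,-0.0014,0.0065,-0.008,0,0,0], "fingers": 0.85}}

```text
clock: 3.25
tcp_pos: [0.4745, -0.3067, 0.0912]
tool_rot: [0.777, -0.63, 0.001, -0.0]
contact_force: [-0.8, -0.3, 0.1]
width: 0.0142
```

```bash
python3 - <<'E'
from h import *
st()
E
```

```text
t 3.25 p [ 0.4745 -0.3067  0.0912] yaw -1.3626 z [ 0.0022 -0.0015 -1.    ] F [-0.83 -0.27  0.08] T [ 0.026  0.008 -0.017] w 0.0142 j [-0.674  0.182  1.533  0.     1.424  0.688]
```

>>> {"method": "drive_tool", "body": {"targets": [0,0,0,0,0,0,0,0,0,0,0,0,0,0,0,0,0,0], "fingers": 0.92, "force": 5}}

```text
clock: 3.55
tcp_pos: [0.4745, -0.3065, 0.0912]
tool_rot: [0.777, -0.63, 0.001, -0.0]
contact_force: [-0.3, 1.0, 0.3]
width: 0.0123
```

```bash
python3 - <<'E'
from h import *
st()
f=env.grab_frame("wrist"); cv2.imwrite("pics/w6.png",f[:,:,::-1]); crop("pics/w6.png",240,230,420,370,4.4,"pics/w6c.png")
E
```

```text
t 3.55 p [ 0.4745 -0.3065  0.0912] yaw -1.3624 z [ 0.0021 -0.0013 -1.    ] F [-0.26  1.01  0.27] T [0.169 0.041 0.023] w 0.0123 j [-0.674  0.182  1.533  0.     1.424  0.688]
```

View pics/w6c.png

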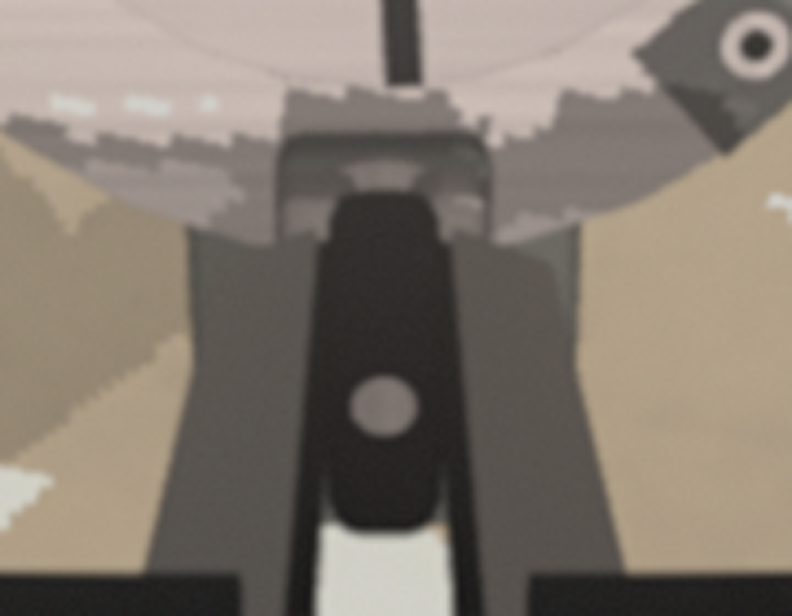

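>>> {"method": "drive_tool", "body": {"targets": [0,0,0,0,0,0,0,0,0,0,0,0], "fingers": 1, "force": 20}}

```text
clock: 3.8
tcp_pos: [0.4745, -0.3065, 0.0912]
tool_rot: [0.777, -0.63, 0.001, -0.0]
contact_force: [0.6, 0.4, 0.6]
width: 0.0117
```

```bash
python3 - <<'E'
from h import *
st()
E
```

```text
t 3.80 p [ 0.4745 -0.3065  0.0912] yaw -1.3624 z [ 0.0021 -0.0012 -1.    ] F [0.59 0.42 0.6 ] T [0.086 0.059 0.02 ] w 0.0117 j [-0.674  0.182  1.533  0.     1.424  0.688]
```

>>> {"method": "drive_tool", "body": {"targets": [0,0,0.03,0,0,0,0,0,0.06,0,0,0,0,0,0.085,0,0,0,0,0,0.085,0,0,0,0,0,0.085,0,0,0]}}

```text
clock: 4.3
tcp_pos: [0.4744, -0.3065, 0.1037]
tool_rot: [0.777, -0.63, 0.001, -0.0]
contact_force: [2.1, -0.6, -5.0]
width: 0.0116
```

```bash
python3 - <<'E'
from h import *
st()
f=env.grab_frame("wrist"); cv2.imwrite("pics/w7.png",f[:,:,::-1]); crop("pics/w7.png",240,230,420,370,4.4,"pics/w7c.png")
E
```

```text
t 4.30 p [ 0.4744 -0.3065  0.1037] yaw -1.3625 z [ 0.0018 -0.001  -1.    ] F [ 2.09 -0.64 -5.04] T [-0.153 -0.241 -0.004] w 0.0116 j [-0.674  0.172  1.518  0.     1.449  0.688]
```

View pics/w7c.png

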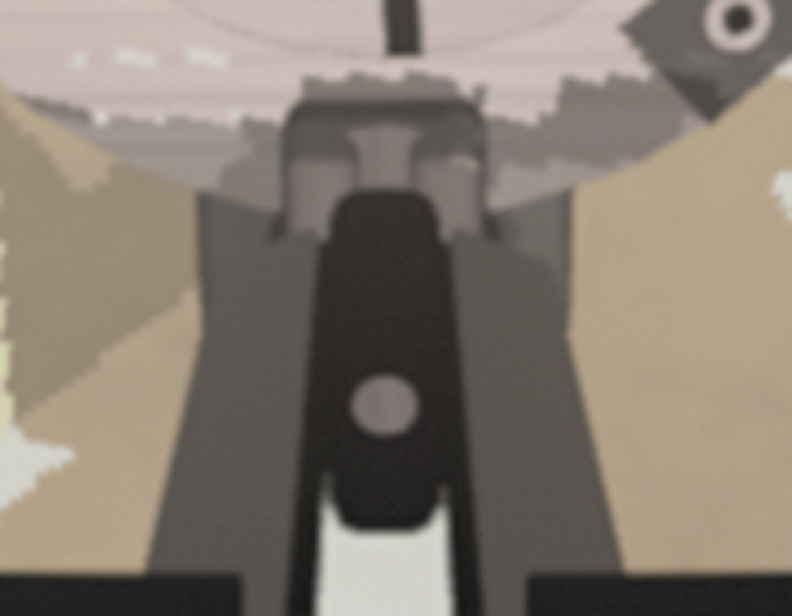

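>>> {"method": "drive_tool", "body": {"targets": [0,0,0,0,0,0.02,0,0,0,0,0,0.04,0,0,0,0,0,0.06,0,0,0,0,0,0.08,0,0,0,0,0,0.1]}}

```text
clock: 4.85
tcp_pos: [0.4743, -0.3062, 0.1034]
tool_rot: [0.934, -0.356, 0.001, -0.001]
contact_force: [1.2, -0.3, -6.0]
width: 0.0121
```

```bash
python3 - <<'E'
from h import *
st()
E
```

```text
t 4.85 p [ 0.4743 -0.3062  0.1034] yaw -0.7290 z [ 1.7e-03  7.0e-04 -1.0e+00] F [ 1.25 -0.28 -5.98] T [-0.098 -0.369  0.013] w 0.0121 j [-0.675  0.173  1.518  0.002  1.45   0.054]
```

>>> {"method": "drive_tool", "body": {"targets": [0,0,0,0,0,0.02,0,0,0,0,0,0.04,0,0,0,0,0,0.06,0,0,0,0,0,0.08,0,0,0,0,0,0.1,0,0,0,0,0,0.12,0,0,0,0,0,0.14,0,0,0,0,0,0.149,0,0,0,0,0,0.149]}}

```text
clock: 5.75
tcp_pos: [0.474, -0.3061, 0.1031]
tool_rot: [0.995, 0.103, 0.0, -0.001]
contact_force: [0.6, -1.0, -6.0]
width: 0.0115
```

```bash
python3 - <<'E'
from h import *
st()
f=env.grab_frame("wrist"); cv2.imwrite("pics/w8.png",f[:,:,::-1])
E
```

```text
t 5.75 p [ 0.474  -0.3061  0.1031] yaw 0.2070 z [-2.0e-04  2.2e-03 -1.0e+00] F [ 0.57 -1.01 -6.03] T [-0.16  -0.294 -0.054] w 0.0115 j [-0.675  0.174  1.517  0.002  1.452 -0.882]
```

View pics/w8.png

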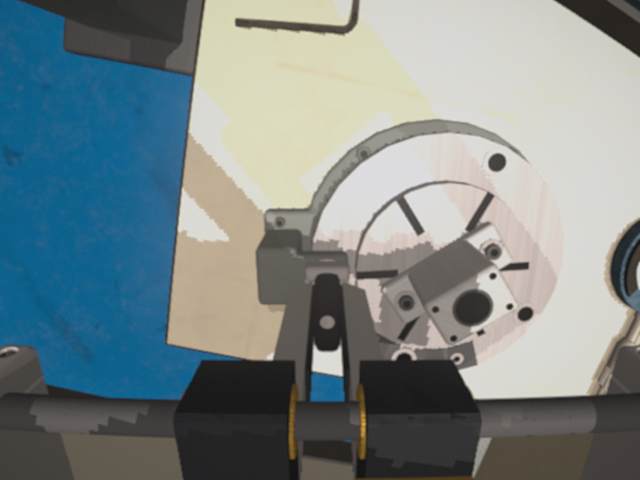

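>>> {"method": "drive_tool", "body": {"targets": [0,0,-0.01,0,0,0,0,0,-0.01,0,0,0]}}

```text
clock: 6.0
tcp_pos: [0.474, -0.3062, 0.1016]
tool_rot: [0.995, 0.102, -0.0, -0.001]
contact_force: [1.1, -0.6, -4.7]
width: 0.0116
```

>>> {"method": "drive_tool", "body": {"targets": [0,0,0,0,0,0,0,0,0,0,0,0,0,0,0,0,0,0], "fingers": 0.62}}

```text
clock: 6.3
tcp_pos: [0.4744, -0.3065, 0.1027]
tool_rot: [0.995, 0.102, 0.001, -0.0]
contact_force: [-0.2, 0.8, 0.5]
width: 0.0325
```

>>> {"method": "drive_tool", "body": {"targets": [0,0,0.1,0,0,0,0,0,0.3,0,0,0,0,0,0.5,0,0,0,0,0,0.5,0,0,0,0,0,0.5,0,0,0]}}

```text
clock: 6.8
tcp_pos: [0.475, -0.307, 0.1797]
tool_rot: [0.995, 0.102, 0.002, 0.001]
contact_force: [-0.4, -0.2, -0.6]
width: 0.0361
```

```bash
python3 - <<'E'
from h import *
st()
f=env.grab_frame("wrist"); cv2.imwrite("pics/w9.png",f[:,:,::-1])
f=env.grab_frame("scene"); cv2.imwrite("pics/s9.png",f[:,:,::-1]);crop("pics/s9.png",335,150,450,250,6,"pics/s9c.png")
E
```

```text
t 6.80 p [ 0.475  -0.307   0.1797] yaw 0.2050 z [ 0.0039 -0.0013 -1.    ] F [-0.4  -0.21 -0.64] T [-0.065 -0.083 -0.033] w 0.0361 j [-6.750e-01  1.320e-01  1.411e+00  1.000e-03  1.596e+00 -8.800e-01]
```

View pics/w9.png

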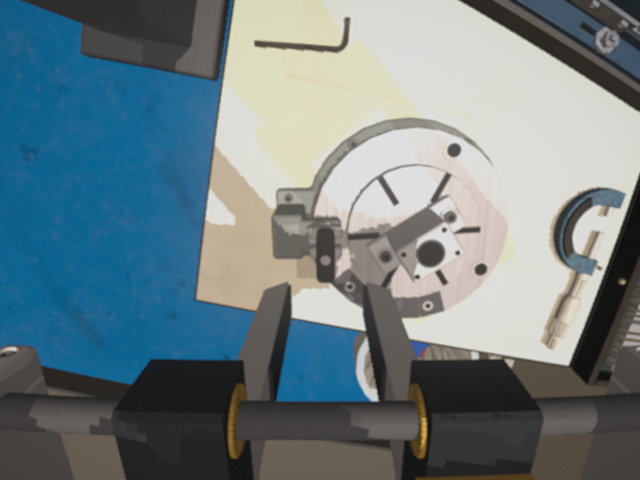

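View pics/s9c.png

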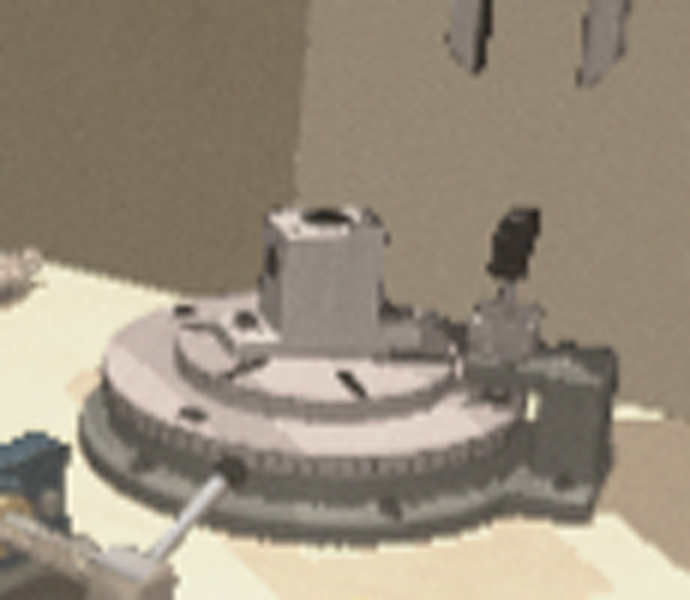

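>>> {"method": "drive_tool", "body": {"targets": [0.1,0.02,0,0,0,-0.022,0.2,0.04,0,0,0,-0.044,0.3,0.06,0,0,0,-0.066,0.4,0.08,0,0,0,-0.088,0.453,0.1,0,0,0,-0.11,0.453,0.1,0,0,0,-0.132,0.453,0.1,-0.1,0,0,-0.15,0.453,0.1,-0.2,0,0,-0.158,0.453,0.1,-0.28,0,0,-0.158,0.453,0.1,-0.28,0,0,-0.158,0.453,0.1,-0.28,0,0,-0.158], "fingers": 0.4}}

```text
clock: 8.0
tcp_pos: [0.5415, -0.2909, 0.134]
tool_rot: [0.924, -0.383, -0.0, -0.001]
contact_force: [1.2, 0.5, 1.0]
width: 0.0564
```

```bash
python3 - <<'E'
from h import *
st()
c=env.calibration("wrist")
f=env.grab_frame("wrist"); cv2.imwrite("pics/w10.png",f[:,:,::-1])
o=env.observe()
print(proj(c,[list(o["tcp_pos"][:2])+[.094]]))
E
```

```text
t 8.00 p [ 0.5415 -0.2909  0.134 ] yaw -0.7870 z [ 1.0e-04  2.3e-03 -1.0e+00] F [1.21 0.53 0.99] T [ 0.002 -0.021 -0.033] w 0.0564 j [-0.586  0.264  1.347  0.002  1.532  0.201]
[[327.53564137 281.35039013]]
```

View pics/w10.png

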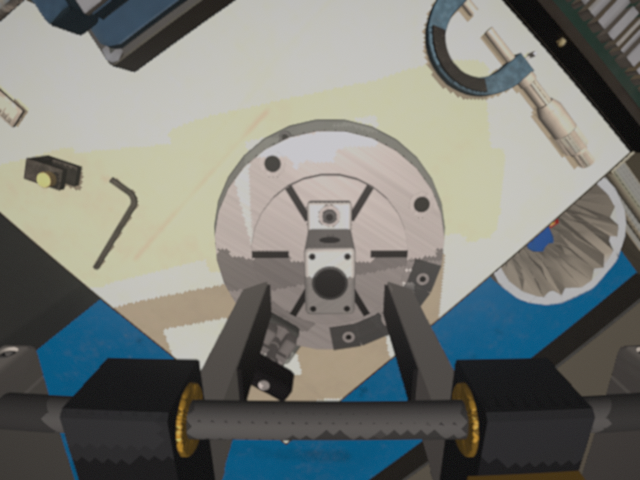

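>>> {"method": "drive_tool", "body": {"targets": [0.005,-0.004,-0.12,0,0,0,0.005,-0.004,-0.24,0,0,0,0.005,-0.004,-0.32,0,0,0,0.005,-0.004,-0.36,0,0,0,0.005,-0.004,-0.36,0,0,0,0.005,-0.004,-0.36,0,0,0]}}

```text
clock: 8.65
tcp_pos: [0.5432, -0.2921, 0.0819]
tool_rot: [0.924, -0.383, 0.001, -0.001]
contact_force: [-0.3, 0.1, 0.2]
width: 0.0564
```

>>> {"method": "drive_tool", "body": {"targets": [0,0,0,0,0,0,0,0,0,0,0,0,0,0,0,0,0,0,0,0,0,0,0,0], "fingers": 0.68, "force": 5}}

```text
clock: 9.05
tcp_pos: [0.5433, -0.2922, 0.0822]
tool_rot: [0.924, -0.383, 0.001, -0.001]
contact_force: [-0.2, -0.0, -0.6]
width: 0.0306
```

```bash
python3 - <<'E'
from h import *
st()
f=env.grab_frame("wrist"); cv2.imwrite("pics/w11.png",f[:,:,::-1]); crop("pics/w11.png",220,200,440,400,3,"pics/w11c.png")
E
```

```text
t 9.05 p [ 0.5433 -0.2922  0.0822] yaw -0.7871 z [ 3.2e-03  1.0e-04 -1.0e+00] F [-0.21 -0.04 -0.57] T [-0.013 -0.006 -0.068] w 0.0306 j [-0.586  0.298  1.409  0.002  1.431  0.2  ]
```

View pics/w11c.png

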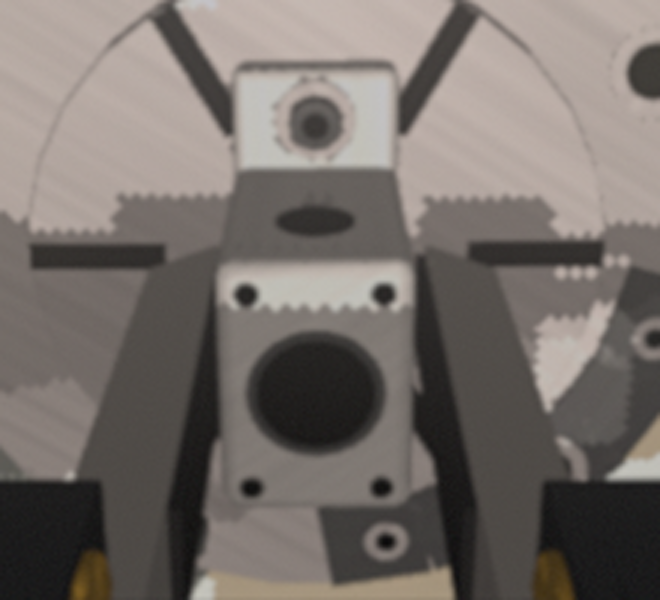

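>>> {"method": "drive_tool", "body": {"targets": [0,0,0,0,0,0,0,0,0,0,0,0,0,0,0,0,0,0], "fingers": 0.75}}

```text
clock: 9.4
tcp_pos: [0.5427, -0.2916, 0.082]
tool_rot: [0.924, -0.383, 0.0, -0.001]
contact_force: [-2.9, 2.5, 1.7]
width: 0.028
```

```bash
python3 - <<'E'
from h import *
st()
E
```

```text
t 9.40 p [ 0.5427 -0.2916  0.082 ] yaw -0.7869 z [ 0.0016  0.0015 -1.    ] F [-2.87  2.51  1.73] T [0.449 0.461 0.057] w 0.0280 j [-0.586  0.298  1.41   0.002  1.433  0.2  ]
```

>>> {"method": "drive_tool", "body": {"targets": [0,0,0,0,0,0,0,0,0,0,0,0,0,0,0,0,0,0], "fingers": 1, "force": 40}}

```text
clock: 9.7
tcp_pos: [0.5427, -0.2916, 0.082]
tool_rot: [0.924, -0.383, 0.0, -0.001]
contact_force: [-1.9, 1.2, 1.6]
width: 0.0276
```

```bash
python3 - <<'E'
from h import *
st()
E
```

```text
t 9.70 p [ 0.5427 -0.2916  0.082 ] yaw -0.7868 z [ 0.0015  0.0015 -1.    ] F [-1.87  1.23  1.58] T [0.301 0.309 0.113] w 0.0276 j [-0.586  0.298  1.41   0.002  1.433  0.2  ]
```

>>> {"method": "drive_tool", "body": {"targets": [0,0,0,0,0,-0.005,0,0,0,0,0,-0.012,0,0,0,0,0,-0.02,0,0,0,0,0,-0.03,0,0,0,0,0,-0.04]}}

```text
clock: 10.2
tcp_pos: [0.5427, -0.2916, 0.082]
tool_rot: [0.868, -0.497, 0.001, -0.001]
contact_force: [-1.2, 0.7, 2.4]
width: 0.0277
```

```bash
python3 - <<'E'
from h import *
st()
f=env.grab_frame("top"); cv2.imwrite("pics/t12.png",f[:,:,::-1]); crop("pics/t12.png",380,200,520,320,5,"pics/t12c.png")
f=env.grab_frame("wrist"); cv2.imwrite("pics/w12.png",f[:,:,::-1])
E
```

```text
t 10.20 p [ 0.5427 -0.2916  0.082 ] yaw -1.0404 z [ 1.9e-03  9.0e-04 -1.0e+00] F [-1.22  0.72  2.44] T [0.288 0.31  0.164] w 0.0277 j [-0.586  0.298  1.41   0.002  1.432  0.454]
```

View pics/w12.png

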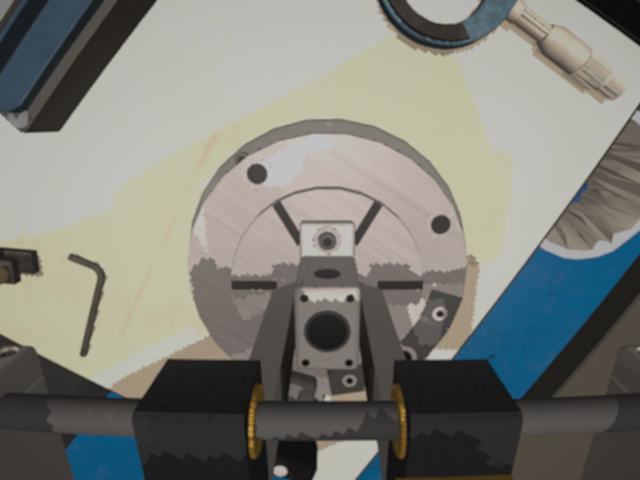

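>>> {"method": "drive_tool", "body": {"targets": [0,0,0,0,0,-0.01,0,0,0,0,0,-0.022,0,0,0,0,0,-0.034,0,0,0,0,0,-0.046,0,0,0,0,0,-0.058,0,0,0,0,0,-0.07,0,0,0,0,0,-0.082,0,0,0,0,0,-0.094,0,0,0,0,0,-0.104,0,0,0,0,0,-0.11,0,0,0,0,0,-0.11]}}

```text
clock: 11.4
tcp_pos: [0.5427, -0.2918, 0.082]
tool_rot: [-0.649, 0.761, -0.001, 0.001]
contact_force: [-1.3, 0.9, 0.9]
width: 0.0278
```

```bash
python3 - <<'E'
from h import *
st()
f=env.grab_frame("wrist"); cv2.imwrite("pics/w13.png",f[:,:,::-1])
E
```

```text
t 11.40 p [ 0.5427 -0.2918  0.082 ] yaw -1.7291 z [ 2.3e-03 -5.0e-04 -1.0e+00] F [-1.26  0.9   0.92] T [ 0.337  0.283 -0.098] w 0.0278 j [-5.860e-01  2.970e-01  1.411e+00  1.000e-03  1.431e+00  1.143e+00]
```

View pics/w13.png

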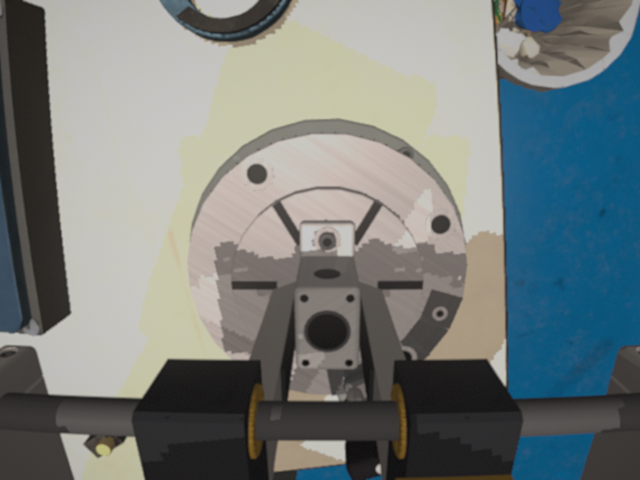

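>>> {"method": "drive_tool", "body": {"targets": [0,0,0,0,0,0,0,0,0,0,0,0,0,0,0,0,0,0], "fingers": 0.45}}

```text
clock: 11.75
tcp_pos: [0.543, -0.292, 0.082]
tool_rot: [-0.649, 0.761, -0.001, 0.001]
contact_force: [0.3, 0.5, -0.9]
width: 0.0483
```

>>> {"method": "drive_tool", "body": {"targets": [0,0,0.15,0,0,0,0,0,0.35,0,0,0,0,0,0.55,0,0,0,0,0,0.65,0,0,0.02,0,0,0.65,0,0,0.04,0,0,0.65,0,0,0.04]}}

```text
clock: 12.35
tcp_pos: [0.5435, -0.2923, 0.1806]
tool_rot: [0.74, -0.673, 0.002, -0.001]
contact_force: [-0.2, -0.0, -0.7]
width: 0.0518
```

```bash
python3 - <<'E'
from h import *
st()
c=env.calibration("wrist");np.save("cw14.npy",c,allow_pickle=True)
f=env.grab_frame("wrist"); cv2.imwrite("pics/w14.png",f[:,:,::-1])
f=env.grab_frame("top"); cv2.imwrite("pics/t14.png",f[:,:,::-1]); crop("pics/t14.png",390,215,510,325,5,"pics/t14c.png")
E
```

```text
t 12.35 p [ 0.5435 -0.2923  0.1806] yaw -1.4769 z [ 0.005  -0.0016 -1.    ] F [-0.25 -0.02 -0.67] T [0.014 0.008 0.022] w 0.0518 j [-5.860e-01  2.440e-01  1.277e+00  1.000e-03  1.615e+00  8.910e-01]
```

View pics/w14.png

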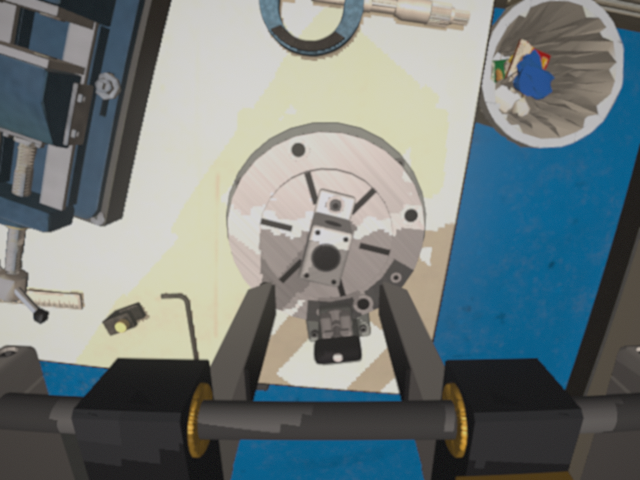

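View pics/t14c.png

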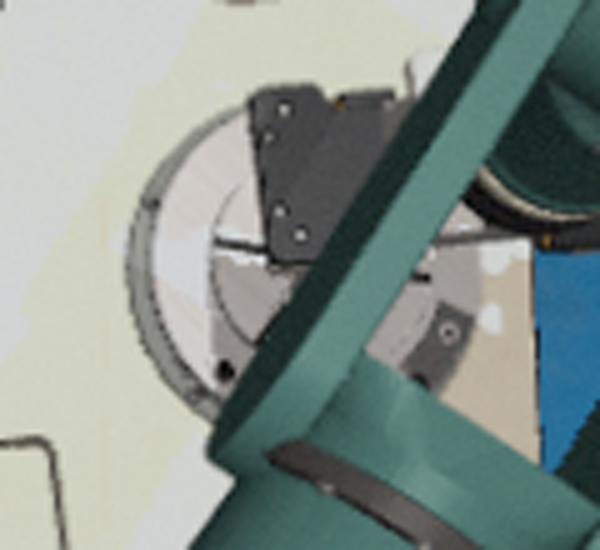

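```bash
python3 - <<'E'
from h import *
from scipy.optimize import least_squares
c=np.load("cw14.npy",allow_pickle=True).item()
px=np.array([[298,150],[411,215],[363,303],[326,258]])
def pts(p):
    x,y,a,t=p
    L=[[x+.07*np.cos(q),y+.07*np.sin(q),.034] for q in [a+np.radians(150),a+np.radians(245),a+t]]
    return np.array(L+[[x,y,.094]])
best=None
for sw in (0,1):
    q=px.copy()
    if sw: q[[0,1]]=q[[1,0]]
    s=least_squares(lambda p:(proj(c,pts(p))-q).ravel(),[.543,-.292,np.pi+.208-.94,1.3])
    print(sw,s.x,s.cost,s.fun.reshape(-1,2).round(1).tolist(), "table",np.pi+.208-s.x[2],"remaining",s.x[2]+s.x[3]-np.pi-.208)
E
```

```text
0 [ 0.58067824 -0.31906288 -0.89079699  4.13735548] 6527.054812439087 [[-22.3, 44.6], [-36.8, 56.3], [-0.3, -30.8], [46.7, -53.9]] table 4.240389646649751 remaining -0.10303416168349491
1 [ 0.54164802 -0.29264069  2.41333536  1.29649171] 0.12245857799242083 [[-0.2, -0.0], [0.1, 0.1], [0.1, 0.3], [0.0, -0.3]] table 0.9362572965450409 remaining 0.36023441050746663
```

>>> {"method": "drive_tool", "body": {"targets": [-0.1,-0.02,0,0,0,0.022,-0.2,-0.04,0,0,0,0.045,-0.3,-0.06,0,0,0,0.068,-0.4,-0.08,0,0,0,0.091,-0.46,-0.095,0,0,0,0.114,-0.46,-0.095,0,0,0,0.137,-0.46,-0.095,0,0,0,0.16,-0.46,-0.095,0,0,0,0.183,-0.46,-0.095,0,0,0,0.206,-0.46,-0.095,-0.05,0,0,0.229,-0.46,-0.095,-0.1,0,0,0.252,-0.46,-0.095,-0.2,0,0,0.268,-0.46,-0.095,-0.25,0,0,0.268,-0.46,-0.095,-0.25,0,0,0.268], "fingers": 0.62}}

```text
clock: 13.85
tcp_pos: [0.4729, -0.3054, 0.1393]
tool_rot: [0.995, 0.101, -0.002, -0.003]
contact_force: [0.0, 1.4, 0.2]
width: 0.0357
```

```bash
python3 - <<'E'
from h import *
st()
f=env.grab_frame("wrist"); cv2.imwrite("pics/w15.png",f[:,:,::-1]);crop("pics/w15.png",240,200,420,340,4.4,"pics/w15c.png")
E
```

```text
t 13.85 p [ 0.4729 -0.3054  0.1393] yaw 0.2014 z [-0.0036  0.0051 -1.    ] F [0.01 1.36 0.16] T [-0.058 -0.124  0.035] w 0.0357 j [-0.675  0.152  1.469  0.002  1.527 -0.877]
```

View pics/w15c.png

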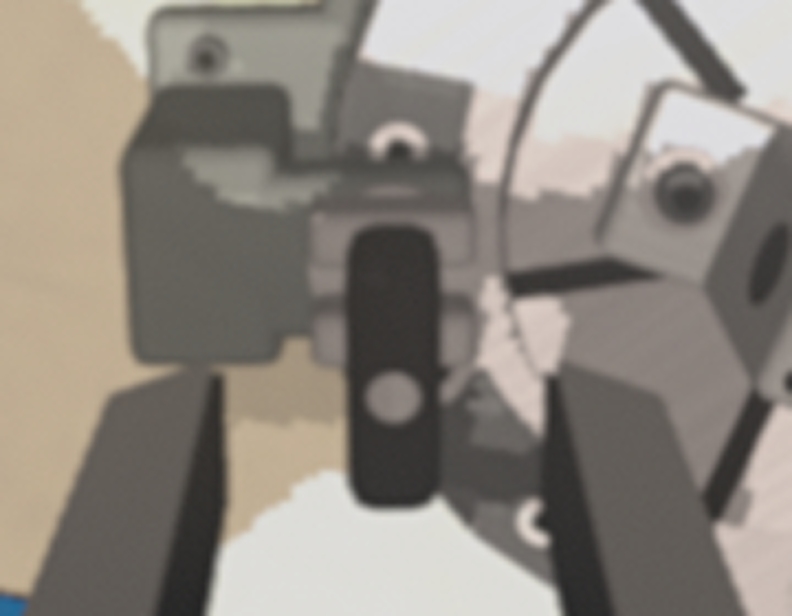

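>>> {"method": "drive_tool", "body": {"targets": [0.011,-0.007,-0.08,-0.0008,-0.0006,0.001,0.011,-0.007,-0.16,-0.0008,-0.0006,0.001,0.011,-0.007,-0.22,-0.0008,-0.0006,0.001,0.011,-0.007,-0.25,-0.0008,-0.0006,0.001,0.011,-0.007,-0.25,-0.0008,-0.0006,0.001,0.011,-0.007,-0.25,-0.0008,-0.0006,0.001]}}

```text
clock: 14.5
tcp_pos: [0.4751, -0.307, 0.1031]
tool_rot: [0.995, 0.104, 0.001, 0.001]
contact_force: [0.9, -0.0, 0.1]
width: 0.0356
```

>>> {"method": "drive_tool", "body": {"targets": [0,0,0,0,0,0,0,0,0,0,0,0,0,0,0,0,0,0,0,0,0,0,0,0], "fingers": 0.86, "force": 5}}

```text
clock: 14.9
tcp_pos: [0.475, -0.3072, 0.1034]
tool_rot: [0.995, 0.104, 0.001, 0.001]
contact_force: [-1.2, -0.5, 1.4]
width: 0.0133
```

```bash
python3 - <<'E'
from h import *
st()
f=env.grab_frame("wrist"); cv2.imwrite("pics/w16.png",f[:,:,::-1]);crop("pics/w16.png",240,200,420,340,4.4,"pics/w16c.png")
E
```

```text
t 14.90 p [ 0.475  -0.3072  0.1034] yaw 0.2080 z [ 0.0016 -0.0018 -1.    ] F [-1.19 -0.53  1.4 ] T [-0.094  0.044  0.072] w 0.0133 j [-0.674  0.174  1.516 -0.     1.448 -0.882]
```

View pics/w16c.png

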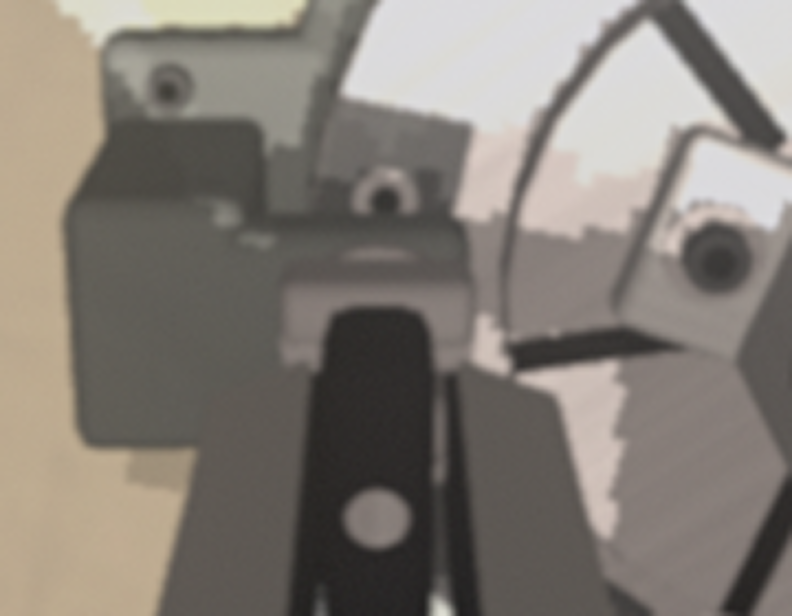

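>>> {"method": "drive_tool", "body": {"targets": [-0.004,0.002,-0.012,0,0,0,-0.004,0.002,-0.012,0,0,0]}}

```text
clock: 15.15
tcp_pos: [0.4742, -0.3067, 0.1012]
tool_rot: [0.995, 0.104, 0.001, 0.001]
contact_force: [-0.6, -0.4, -0.0]
width: 0.0134
```

>>> {"method": "drive_tool", "body": {"targets": [0,0,0,0,0,0,0,0,0,0,0,0,0,0,0,0,0,0], "fingers": 1, "force": 20}}

```text
clock: 15.45
tcp_pos: [0.4741, -0.3067, 0.1012]
tool_rot: [0.995, 0.104, 0.0, 0.001]
contact_force: [-0.5, 0.0, -0.3]
width: 0.0118
```

```bash
python3 - <<'E'
from h import *
st()
E
```

```text
t 15.45 p [ 0.4741 -0.3067  0.1012] yaw 0.2079 z [ 0.001  -0.0013 -1.    ] F [-0.46  0.01 -0.28] T [-0.111  0.056 -0.036] w 0.0118 j [-0.674  0.174  1.521 -0.     1.445 -0.882]
```

>>> {"method": "drive_tool", "body": {"targets": [0,0,0.008,0,0,0,0,0,0.008,0,0,-0.022,0,0,0.008,0,0,-0.044,0,0,0.008,0,0,-0.066,0,0,0.008,0,0,-0.088,0,0,0.008,0,0,-0.11,0,0,0.008,0,0,-0.132,0,0,0.008,0,0,-0.154,0,0,0.008,0,0,-0.176,0,0,0.008,0,0,-0.198,0,0,0.008,0,0,-0.22,0,0,0.008,0,0,-0.24,0,0,0.008,0,0,-0.25,0,0,0.008,0,0,-0.25]}}

```text
clock: 16.85
tcp_pos: [0.4739, -0.3065, 0.101]
tool_rot: [0.777, -0.63, -0.001, 0.001]
contact_force: [1.8, -1.6, -6.6]
width: 0.0116
```

```bash
python3 - <<'E'
from h import *
st()
f=env.grab_frame("wrist"); cv2.imwrite("pics/w17.png",f[:,:,::-1])
E
```

```text
t 16.85 p [ 0.4739 -0.3065  0.101 ] yaw -1.3627 z [-2.2e-03 -2.0e-04 -1.0e+00] F [ 1.79 -1.58 -6.6 ] T [-0.271 -0.303  0.009] w 0.0116 j [-0.674  0.176  1.519 -0.002  1.448  0.689]
```

View pics/w17.png

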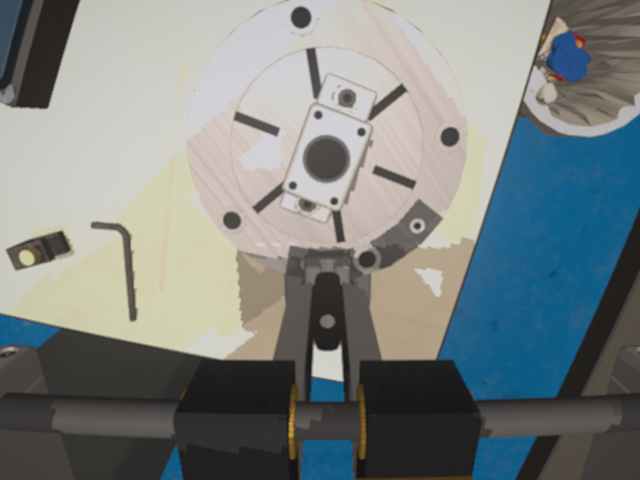

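>>> {"method": "drive_tool", "body": {"targets": [0,0,-0.008,0,0,0,0,0,-0.016,0,0,0,0,0,-0.016,0,0,0]}}

```text
clock: 17.2
tcp_pos: [0.474, -0.3066, 0.0994]
tool_rot: [0.777, -0.629, -0.001, 0.001]
contact_force: [-0.9, -0.3, -1.1]
width: 0.0116
```

>>> {"method": "drive_tool", "body": {"targets": [0,0,0,0,0,0,0,0,0,0,0,0,0,0,0,0,0,0], "fingers": 0.62}}

```text
clock: 17.5
tcp_pos: [0.4742, -0.3066, 0.0999]
tool_rot: [0.777, -0.629, -0.0, 0.001]
contact_force: [-0.7, 0.3, -0.4]
width: 0.0323
```

>>> {"method": "drive_tool", "body": {"targets": [0,0,0.1,0,0,0,0,0,0.3,0,0,0,0,0,0.5,0,0,0,0,0,0.5,0,0,0,0,0,0.5,0,0,0]}}

```text
clock: 18.0
tcp_pos: [0.4747, -0.307, 0.1766]
tool_rot: [0.777, -0.629, 0.001, 0.001]
contact_force: [-0.6, -0.4, -0.4]
width: 0.0358
```

```bash
python3 - <<'E'
from h import *
st()
f=env.grab_frame("wrist"); cv2.imwrite("pics/w18.png",f[:,:,::-1])
f=env.grab_frame("scene"); cv2.imwrite("pics/s18.png",f[:,:,::-1]);crop("pics/s18.png",335,150,450,250,6,"pics/s18c.png")
E
```

```text
t 18.00 p [ 0.4747 -0.307   0.1766] yaw -1.3608 z [ 0.0013 -0.0028 -1.    ] F [-0.56 -0.4  -0.42] T [ 0.001 -0.009 -0.082] w 0.0358 j [-6.740e-01  1.330e-01  1.415e+00 -1.000e-03  1.591e+00  6.870e-01]
```

View pics/w18.png

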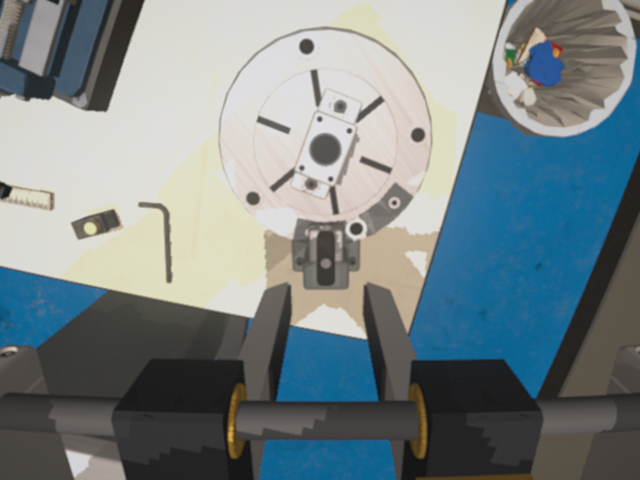

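View pics/s18c.png

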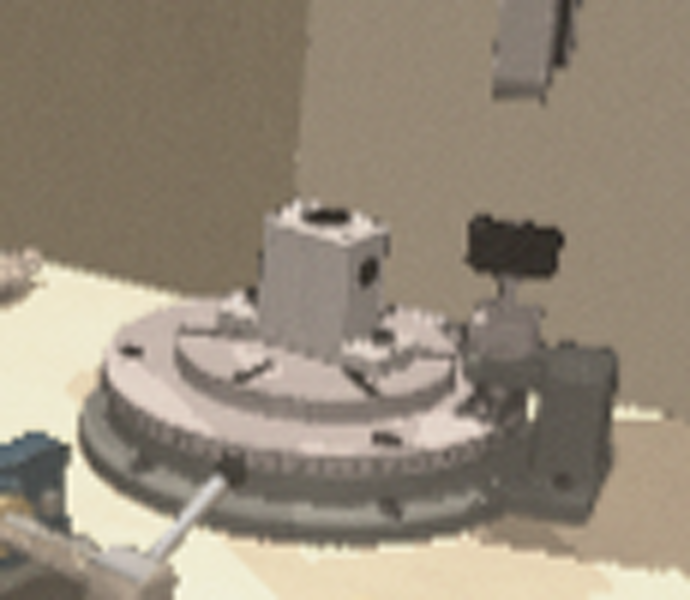

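>>> {"method": "drive_tool", "body": {"targets": [0.15,0.03,0.02,0,0,-0.02,0.3,0.07,0.02,0,0,-0.04,0.453,0.101,0,0,0,-0.0586,0.453,0.101,-0.15,0,0,-0.0586,0.453,0.101,-0.25,0,0,-0.0586,0.453,0.101,-0.3,0,0,-0.0586,0.453,0.101,-0.3,0,0,-0.0586], "fingers": 0.42}}

```text
clock: 18.8
tcp_pos: [0.54, -0.2904, 0.1262]
tool_rot: [-0.649, 0.761, 0.004, -0.001]
contact_force: [0.0, 0.1, 0.4]
width: 0.0546
```

```bash
python3 - <<'E'
from h import *
st()
f=env.grab_frame("wrist"); cv2.imwrite("pics/w19.png",f[:,:,::-1]);crop("pics/w19.png",220,200,440,400,3,"pics/w19c.png")
E
```

```text
t 18.80 p [ 0.54   -0.2904  0.1262] yaw -1.7295 z [-0.0067  0.0041 -1.    ] F [0.03 0.06 0.38] T [ 0.013 -0.009  0.005] w 0.0546 j [-0.586  0.27   1.355 -0.     1.525  1.144]
```

View pics/w19c.png

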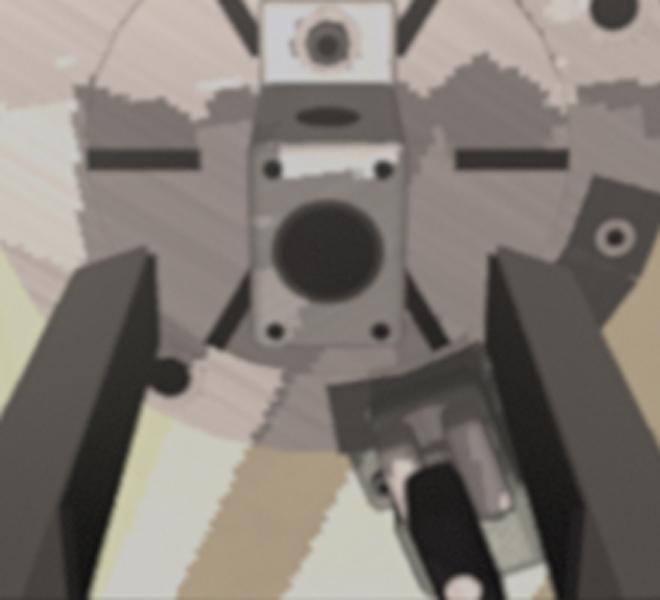

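>>> {"method": "drive_tool", "body": {"targets": [0.018,-0.009,-0.08,-0.0007,-0.001,0,0.018,-0.009,-0.18,-0.0007,-0.001,0,0.018,-0.009,-0.26,-0.0007,-0.001,0,0.018,-0.009,-0.3,-0.0007,-0.001,0,0.018,-0.009,-0.3,-0.0007,-0.001,0,0.018,-0.009,-0.3,-0.0007,-0.001,0]}}

```text
clock: 19.45
tcp_pos: [0.5435, -0.2923, 0.0828]
tool_rot: [-0.649, 0.761, -0.001, 0.0]
contact_force: [-1.1, -0.1, 1.2]
width: 0.0545
```

>>> {"method": "drive_tool", "body": {"targets": [0,0,0,0,0,0,0,0,0,0,0,0,0,0,0,0,0,0,0,0,0,0,0,0], "fingers": 0.72, "force": 5}}

```text
clock: 19.85
tcp_pos: [0.5438, -0.2919, 0.0833]
tool_rot: [-0.649, 0.761, -0.001, 0.001]
contact_force: [-1.2, -1.4, 0.7]
width: 0.0282
```

```bash
python3 - <<'E'
from h import *
st()
E
```

```text
t 19.85 p [ 0.5438 -0.2919  0.0833] yaw -1.7294 z [ 0.0028 -0.0011 -1.    ] F [-1.2  -1.39  0.71] T [-0.178  0.072  0.09 ] w 0.0282 j [-5.850e-01  2.980e-01  1.407e+00  1.000e-03  1.433e+00  1.145e+00]
```

>>> {"method": "drive_tool", "body": {"targets": [0,0,0,0,0,0,0,0,0,0,0,0,0,0,0,0,0,0], "fingers": 1, "force": 30}}

```text
clock: 20.15
tcp_pos: [0.5438, -0.2919, 0.0833]
tool_rot: [-0.649, 0.761, -0.001, 0.001]
contact_force: [0.1, 0.5, -0.7]
width: 0.0276
```

>>> {"method": "drive_tool", "body": {"targets": [0,0,0,0,0,-0.002,0,0,0,0,0,-0.005,0,0,0,0,0,-0.008,0,0,0,0,0,-0.011,0,0,0,0,0,-0.014,0,0,0,0,0,-0.017,0,0,0,0,0,-0.02]}}

```text
clock: 20.85
tcp_pos: [0.5438, -0.2921, 0.0833]
tool_rot: [-0.599, 0.801, -0.001, 0.0]
contact_force: [0.4, -0.3, -0.4]
width: 0.028
```

```bash
python3 - <<'E'
from h import *
st()
f=env.grab_frame("wrist"); cv2.imwrite("pics/w20.png",f[:,:,::-1])
f=env.grab_frame("scene"); cv2.imwrite("pics/s20.png",f[:,:,::-1]);crop("pics/s20.png",335,150,450,250,6,"pics/s20c.png")
E
```

```text
t 20.85 p [ 0.5438 -0.2921  0.0833] yaw -1.8567 z [ 0.0025 -0.0018 -1.    ] F [ 0.37 -0.3  -0.39] T [-0.023  0.011  0.398] w 0.0280 j [-0.585  0.298  1.407 -0.     1.433  1.272]
```

View pics/w20.png

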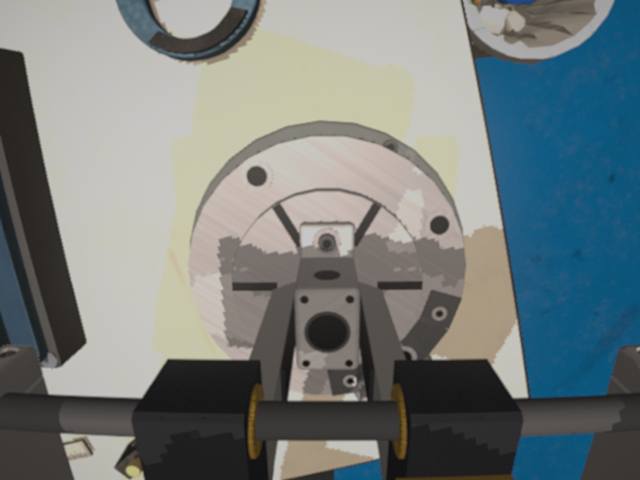

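View pics/s20c.png

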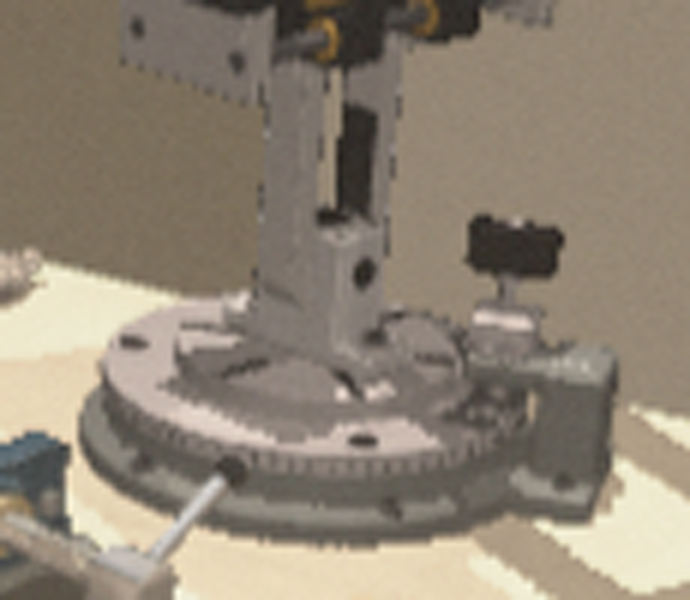

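>>> {"method": "drive_tool", "body": {"targets": [0,0,0,0,0,-0.003,0,0,0,0,0,-0.006,0,0,0,0,0,-0.009,0,0,0,0,0,-0.012,0,0,0,0,0,-0.015,0,0,0,0,0,-0.018,0,0,0,0,0,-0.021]}}

```text
clock: 21.65
tcp_pos: [0.5437, -0.2922, 0.0832]
tool_rot: [-0.545, 0.839, -0.002, 0.0]
contact_force: [-0.9, -2.5, -0.3]
width: 0.0276
```

```bash
cat > look.py <<'E'
from h import *
import sys
n=sys.argv[1]
st()
f=env.grab_frame("scene"); cv2.imwrite(f"pics/s{n}.png",f[:,:,::-1]);crop(f"pics/s{n}.png",400,175,450,230,6,f"pics/s{n}c.png")
E
python3 look.py 21
```

```text
t 21.65 p [ 0.5437 -0.2922  0.0832] yaw -1.9898 z [ 0.0022 -0.0023 -1.    ] F [-0.85 -2.47 -0.34] T [-0.087  0.053  0.396] w 0.0276 j [-5.850e-01  2.980e-01  1.407e+00 -1.000e-03  1.433e+00  1.405e+00]
```

View pics/s21c.png

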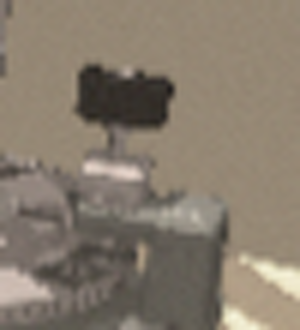

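>>> {"method": "drive_tool", "body": {"targets": [0,0,0,0,0,-0.001,0,0,0,0,0,-0.002,0,0,0,0,0,-0.003,0,0,0,0,0,-0.004,0,0,0,0,0,-0.005,0,0,0,0,0,-0.006,0,0,0,0,0,-0.007,0,0,0,0,0,-0.008]}}

```text
clock: 22.5
tcp_pos: [0.5437, -0.2923, 0.0833]
tool_rot: [-0.523, 0.852, -0.002, 0.0]
contact_force: [-0.5, -1.1, -0.8]
width: 0.0277
```

```bash
python3 look.py 22
```

```text
t 22.50 p [ 0.5437 -0.2923  0.0833] yaw -2.0413 z [ 0.0022 -0.0025 -1.    ] F [-0.46 -1.12 -0.84] T [-0.083  0.018  0.326] w 0.0277 j [-5.850e-01  2.980e-01  1.407e+00 -1.000e-03  1.433e+00  1.457e+00]
```

View pics/s22c.png

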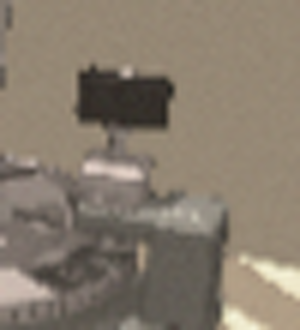

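Still riding. I'll go on in 1° calls.

>>> {"method": "drive_tool", "body": {"targets": [0,0,0,0,0,-0.001,0,0,0,0,0,-0.002,0,0,0,0,0,-0.003,0,0,0,0,0,-0.003]}}

```text
clock: 22.95
tcp_pos: [0.5437, -0.2924, 0.0833]
tool_rot: [-0.514, 0.858, -0.002, 0.0]
contact_force: [0.2, -2.2, -0.6]
width: 0.0282
```

```bash
python3 look.py 23
```

```text
t 22.95 p [ 0.5437 -0.2924  0.0833] yaw -2.0609 z [ 0.0022 -0.0025 -1.    ] F [ 0.16 -2.17 -0.63] T [-0.089  0.075  0.077] w 0.0282 j [-5.850e-01  2.980e-01  1.407e+00 -1.000e-03  1.433e+00  1.476e+00]
```

View pics/s23c.png

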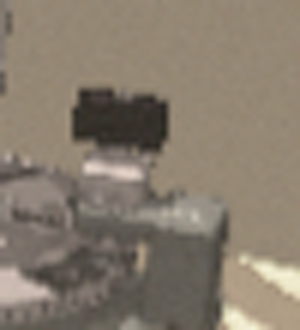

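```bash
python3 - <<'E'
from h import *
a=cv2.imread("pics/scene0.png")[175:230,400:450];b=cv2.imread("pics/s23.png")[175:230,400:450];d=cv2.imread("pics/s22.png")[175:230,400:450]
cv2.imwrite("pics/cmp.png",cv2.resize(np.hstack([a,b,d]),None,fx=5,fy=5,interpolation=cv2.INTER_CUBIC))
# subpixel vertical shift of bar: dark profile
for n,i in zip("0 23 22".split(),(a,b,d)):
    g=255-cv2.cvtColor(i,cv2.COLOR_BGR2GRAY)[5:35,15:26].astype(float).mean(1)
    w=np.clip(g-170,0,None); print(n,(w*np.arange(5,35)).sum()/w.sum(), g.round().astype(int).tolist())
E
```

```text
0 19.841048750512083 [117, 116, 117, 117, 116, 117, 117, 117, 116, 125, 157, 182, 196, 201, 200, 201, 202, 201, 196, 173, 142, 127, 103, 71, 95, 126, 131, 136, 138, 133]
23 19.85322692574601 [119, 118, 118, 118, 117, 118, 117, 117, 117, 128, 159, 186, 201, 206, 204, 206, 208, 204, 201, 176, 145, 128, 102, 71, 98, 128, 134, 139, 139, 136]
22 16.463265306122445 [118, 117, 118, 118, 118, 120, 130, 159, 198, 205, 206, 206, 206, 206, 206, 194, 152, 125, 126, 127, 133, 134, 103, 72, 97, 127, 132, 139, 139, 136]
```

View pics/cmp.png

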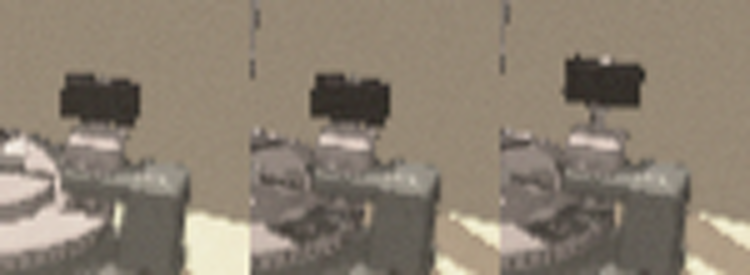

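The bar now sits at the same image height as at the start (19.85 px against 19.84 px), so the pin is home. I'll release the part and retreat.

>>> {"method": "drive_tool", "body": {"targets": [0,0,0,0,0,0,0,0,0,0,0,0,0,0,0,0,0,0], "fingers": 0.45}}

```text
clock: 23.3
tcp_pos: [0.5438, -0.292, 0.0833]
tool_rot: [-0.514, 0.857, -0.001, 0.0]
contact_force: [-0.2, -0.0, -0.0]
width: 0.0481
```

>>> {"method": "drive_tool", "body": {"targets": [0,0,0.1,0,0,0,0,0,0.3,0,0,0,0,0,0.6,0,0,0,0,0,0.9,0,0,0,0,0,0.9,0,0,0,0,0,0.9,0,0,0]}}

```text
clock: 23.9
tcp_pos: [0.5446, -0.2924, 0.2215]
tool_rot: [-0.515, 0.857, -0.004, 0.002]
contact_force: [0.4, 0.3, -1.0]
width: 0.052
```

```bash
python3 - <<'E'
from h import *
st(); c=env.calibration("wrist");np.save("cw24.npy",c,allow_pickle=True)
f=env.grab_frame("wrist"); cv2.imwrite("pics/w24.png",f[:,:,::-1])
f=env.grab_frame("scene"); cv2.imwrite("pics/s24.png",f[:,:,::-1]);crop("pics/s24.png",335,150,450,250,6,"pics/s24c.png")
i=f[175:230,400:450]
g=255-cv2.cvtColor(i,cv2.COLOR_RGB2GRAY)[5:35,15:26].astype(float).mean(1)
w=np.clip(g-170,0,None); print((w*np.arange(5,35)).sum()/w.sum())
E
```

```text
t 23.90 p [ 0.5446 -0.2924  0.2215] yaw -2.0606 z [ 0.0069 -0.0049 -1.    ] F [ 0.45  0.28 -1.04] T [ 0.063 -0.     0.02 ] w 0.0520 j [-0.584  0.234  1.209 -0.     1.69   1.476]
19.704900938477582
```

View pics/w24.png

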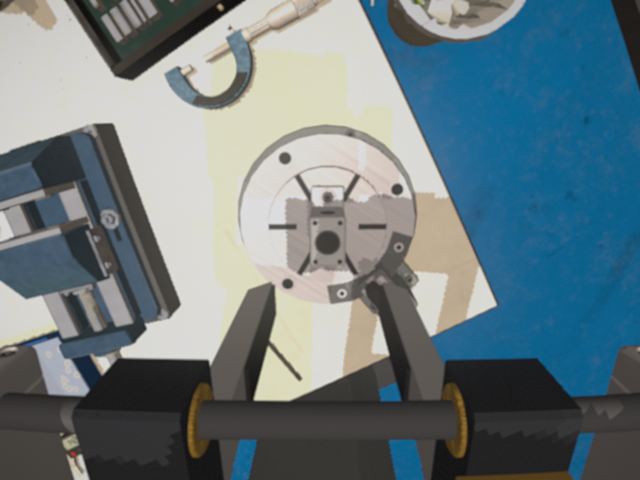

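View pics/s24c.png

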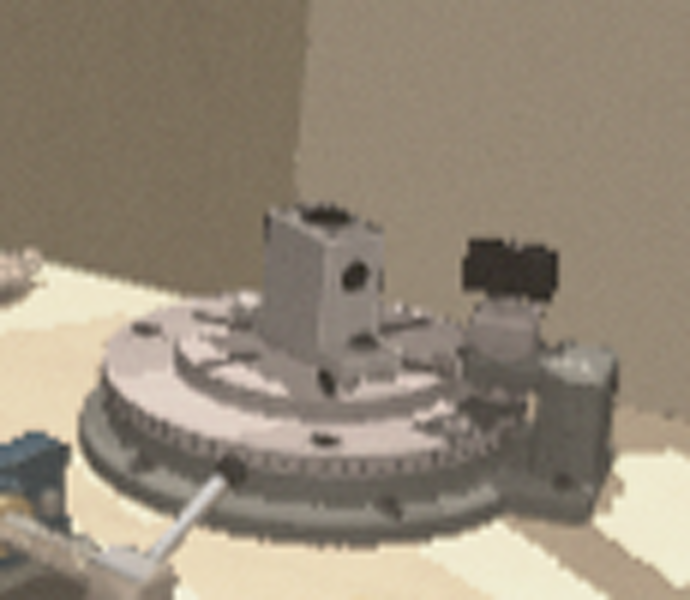

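>>> {"method": "drive_tool", "body": {"targets": [0,0,0,0,0,0,0,0,0,0,0,0,0,0,0,0,0,0]}}

```text
clock: 24.3
tcp_pos: [0.5429, -0.2914, 0.2159]
tool_rot: [-0.515, 0.857, 0.001, -0.0]
contact_force: [0.1, 0.1, -0.9]
width: 0.0516
```

```bash
python3 - <<'E'
from h import *
st(); print(env.close_job())
E
```

```text
t 24.30 p [ 0.5429 -0.2914  0.2159] yaw -2.0607 z [-1.5e-03  6.0e-04 -1.0e+00] F [ 0.13  0.09 -0.87] T [ 0.033 -0.048 -0.007] w 0.0516 j [-0.584  0.238  1.215 -0.     1.69   1.476]
the job is handed in; nothing more can be done
None
```

The pin is fully home in the next bush and the job is handed in, at about 24 s of the 72 s allowed. The hand-in reports no verdict.

- **What I did:** I lifted the plunger, turned the T-handle a quarter turn and left it parked on the collar. I then turned the table clockwise by the part to about 0.94 rad with the plunger up, turned the handle back so the pin rode on the plate, and went on gently until it dropped. I kept the plunger up past the near edge of the station plate, further than just clear of the first bush.
- **Pin:** in the scene camera the handle bar sat at 19.85 px, against 19.84 px at the start, when the pin was home. After I let go of the part it read 19.70 px, a shift of roughly 0.4 mm that I put down to the changed lighting.
- **Table angle:** about 1.27 rad by the tool's yaw. The camera fit had put the bush at 1.30 rad; the gap is about the size of the bush's play.
- **Loads:** the turning torque was about 0.4 N m while the pin rode on the plate and fell to 0.08 N m when it dropped. The force between pin and plate cannot be read directly.
- **At the end:** the handle was back in line with the table axis, the gripper was open and well clear above the part, and I saw no loose thing touched.

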